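# Make up a gluing weight on the spring scale

### The job

Make up the clamping weight for a glued frame: thread the steel ring weights one at a time over the post of the spring scale, each lowered gently, not dropped, until it lies flat on the tray or on the ring below, until the scale's pointer rests between the two bold marks on its dial. The post stands off the tray's centre, so feel for it with light pressure and never load or press the tray so far that the pointer gets to the round overload peg. Leave the rings you do not need on the bench and the other things on the bench where they are.

Things in the scene. Friction and masses are not known exactly. Their poses are not given: they have to be found in the camera images.
- scale: grey spring scale, fixed to the bench, foot 160 x 160 mm; origin at the centre of its underside, z up, dial on its +x side. On top a round aluminium tray, 150 mm across, flat without rim, upper face 120 mm above the origin when empty, level as it sinks. Near the tray's middle rises a steel post, diameter 11 mm, 45 mm tall over the tray, flat top with its edge bevelled by 1.5 mm
- stem (a point): point on the scale's upright stem axis at the tray's centre, 120 mm above the scale's origin, fixed to the scale. The tray swivels on the stem, stiffly (0.15 N m), and stays at whatever angle it was left. The post's axis stands 9 mm off this stem axis, in a direction that is different each time and is not reported
- dial (a point): centre of the scale's round white dial, 100 mm across, tilted back 45 degrees; seen from +x and above. Pointer: straight down the slope when empty, turns clockwise 0.1 rad per mm of sinking. Two bold bar marks at 1.5 and 2.7 rad (15 and 27 mm), a round overload peg at 3.5 rad (35 mm)
- tray (a joint): how far the tray has sunk, in m: 0 empty, growing downwards; spring of 200 N/m (a 160 g ring sinks it about 8 mm), damped, at rest within about a second. Bold marks at 0.015 and 0.027, overload peg at 0.035, end stop at 0.042. It sinks alike under rings or the robot's push
- ring0: one of four alike bare steel ring weights, outside diameter 50 mm, bore 15 mm, 12 mm thick, lying flat on the bench; origin at the centre of its underside, z up. The rings look alike but weigh anything from 115 to 216 g each
- ring1: one of four alike bare steel ring weights, outside diameter 50 mm, bore 15 mm, 12 mm thick, lying flat on the bench; origin at the centre of its underside, z up. The rings look alike but weigh anything from 115 to 216 g each
- ring2: one of four alike bare steel ring weights, outside diameter 50 mm, bore 15 mm, 12 mm thick, lying flat on the bench; origin at the centre of its underside, z up. The rings look alike but weigh anything from 115 to 216 g each
- ring3: one of four alike bare steel ring weights, outside diameter 50 mm, bore 15 mm, 12 mm thick, lying flat on the bench; origin at the centre of its underside, z up. The rings look alike but weigh anything from 115 to 216 g each
- bottle: bystander: white glue bottle, 56 mm across, 130 mm tall, upright; origin at the centre of its underside
- frame: bystander: round dark wooden picture frame lying flat, 150 mm across, 16 mm thick; origin at the centre of its underside
- tackbox: bystander: cardboard box 80 x 55 x 30 mm; origin at the centre of its underside
Not all that is in view belongs to the job. What is shaped like the ring0 but turquoise is not meant. Leave any orange look-alike of the ring1 alone.

How it is judged (in metres and radians):
On the way:
1. a first ring alone is threaded flat on the post and let go, the other three still lying on the bench off the scale ((((horizontal distance between ring0 and scale below 0.016 m and angle between ring0's own z axis and vertical below 0.12 rad and z of ring0 in the frame of scale below 0.135 m) and contact force between the fingers and ring0 below 0.1 N and (horizontal distance between ring1 and scale above 0.1 m and height (world z) of ring1 below 0.02 m) and (horizontal distance between ring2 and scale above 0.1 m and height (world z) of ring2 below 0.02 m) and (horizontal distance between ring3 and scale above 0.1 m and height (world z) of ring3 below 0.02 m)) or ((horizontal distance between ring1 and scale below 0.016 m and angle between ring1's own z axis and vertical below 0.12 rad and z of ring1 in the frame of scale below 0.135 m) and contact force between the fingers and ring1 below 0.1 N and (horizontal distance between ring0 and scale above 0.1 m and height (world z) of ring0 below 0.02 m) and (horizontal distance between ring2 and scale above 0.1 m and height (world z) of ring2 below 0.02 m) and (horizontal distance between ring3 and scale above 0.1 m and height (world z) of ring3 below 0.02 m)) or ((horizontal distance between ring2 and scale below 0.016 m and angle between ring2's own z axis and vertical below 0.12 rad and z of ring2 in the frame of scale below 0.135 m) and contact force between the fingers and ring2 below 0.1 N and (horizontal distance between ring0 and scale above 0.1 m and height (world z) of ring0 below 0.02 m) and (horizontal distance between ring1 and scale above 0.1 m and height (world z) of ring1 below 0.02 m) and (horizontal distance between ring3 and scale above 0.1 m and height (world z) of ring3 below 0.02 m)) or ((horizontal distance between ring3 and scale below 0.016 m and angle between ring3's own z axis and vertical below 0.12 rad and z of ring3 in the frame of scale below 0.135 m) and contact force between the fingers and ring3 below 0.1 N and (horizontal distance between ring0 and scale above 0.1 m and height (world z) of ring0 below 0.02 m) and (horizontal distance between ring1 and scale above 0.1 m and height (world z) of ring1 below 0.02 m) and (horizontal distance between ring2 and scale above 0.1 m and height (world z) of ring2 below 0.02 m)))), for 0.2 s.
At the end, for the whole second after the job is handed in: Tray at rest, sunk 15 to 27 mm; each ring is on the post (within 16 mm of the scale's axis, level within 0.12 rad, underside less than 135 mm above the scale's underside) or lies flat on the bench (underside below 20 mm), over 100 mm from the scale's axis (value of joint tray between 0.015 and 0.027 m and velocity of joint tray between -0.01 and 0.01 m/s and ((horizontal distance between ring0 and scale below 0.016 m and angle between ring0's own z axis and vertical below 0.12 rad and z of ring0 in the frame of scale below 0.135 m) or (horizontal distance between ring0 and scale above 0.1 m and height (world z) of ring0 below 0.02 m)) and ((horizontal distance between ring1 and scale below 0.016 m and angle between ring1's own z axis and vertical below 0.12 rad and z of ring1 in the frame of scale below 0.135 m) or (horizontal distance between ring1 and scale above 0.1 m and height (world z) of ring1 below 0.02 m)) and ((horizontal distance between ring2 and scale below 0.016 m and angle between ring2's own z axis and vertical below 0.12 rad and z of ring2 in the frame of scale below 0.135 m) or (horizontal distance between ring2 and scale above 0.1 m and height (world z) of ring2 below 0.02 m)) and ((horizontal distance between ring3 and scale below 0.016 m and angle between ring3's own z axis and vertical below 0.12 rad and z of ring3 in the frame of scale below 0.135 m) or (horizontal distance between ring3 and scale above 0.1 m and height (world z) of ring3 below 0.02 m))); the robot touches nothing.
It fails at once if the tray is loaded or pressed down to the overload peg (35 mm of sinking) (value of joint tray above 0.035 m).
It fails at once if another thing on the bench (bottle, frame, box) is moved more than 30 mm (distance of any of bottle, frame, tackbox from where it was at the start of the episode above 0.03 m).
It fails at once if two rings are carried at once ((height (world z) of each of ring1, ring0 above 0.03 m and horizontal distance between each of ring1, ring0 and scale above 0.1 m) or (height (world z) of each of ring2, ring0 above 0.03 m and horizontal distance between each of ring2, ring0 and scale above 0.1 m) or (height (world z) of each of ring2, ring1 above 0.03 m and horizontal distance between each of ring2, ring1 and scale above 0.1 m) or (height (world z) of each of ring3, ring0 above 0.03 m and horizontal distance between each of ring3, ring0 and scale above 0.1 m) or (height (world z) of each of ring3, ring1 above 0.03 m and horizontal distance between each of ring3, ring1 and scale above 0.1 m) or (height (world z) of each of ring3, ring2 above 0.03 m and horizontal distance between each of ring3, ring2 and scale above 0.1 m)).
It fails at once if a ring is dropped down the post (over 0.5 m/s on it) ((linear speed of ring0 above 0.5 m/s and horizontal distance between ring0 and scale below 0.016 m and z of ring0 in the frame of scale below 0.165 m) or (linear speed of ring1 above 0.5 m/s and horizontal distance between ring1 and scale below 0.016 m and z of ring1 in the frame of scale below 0.165 m) or (linear speed of ring2 above 0.5 m/s and horizontal distance between ring2 and scale below 0.016 m and z of ring2 in the frame of scale below 0.165 m) or (linear speed of ring3 above 0.5 m/s and horizontal distance between ring3 and scale below 0.016 m and z of ring3 in the frame of scale below 0.165 m)).
It also fails if it takes over 72 s, if anything falls off the work surface, if the arm or the gripper's body presses on something with over 40 N, if the wrist force passes 120 N, or if a joint passes its speed limit or range.

### The arm

A 6-joint arm with a two-finger parallel gripper is mounted at the origin on the work surface. World frame = base frame: x ahead of the robot, y to its left, z up, the work surface at z = 0. Lengths are in mm, angles in rad, forces in N, time in s.
With the tool pointing down it reaches from about 400 to 825 mm from the base axis. Payload 7 kg.
Tool frame: the origin (TCP) lies at the very end of the fingers, on their centre line; the grasp point (between the pads) lies 19 mm behind it; z points along the fingers, y is the direction in which the jaws open and shut (so a half turn about z gives the same grasp; the last joint's range is limited). The gripper opens to 88 mm and grips with 3 to 60 N. Pads are 19 mm wide; open, the fingers measure 130 mm over their backs; the gripper's body (78 mm by 193 mm) begins 47 mm behind the grasp point.
Start: joints at [-0.895, 0.359, 0.012, 0, -1.224, -0.288], TCP at [255.225, -624.864, 226.561] pointing down, gripper open.
Joint ranges: [-3.07, 3.07], [-1.43, 2.12], [-1.02, 1.25], [-3.03, 1.67], [-3.05, -0], [-3.03, 3.03]. Speed limits (rad/s): [2.39, 2.39, 3.01, 3.14, 3.14, 3.14].

### API

Orientations are given as a unit quaternion [x, y, z, w].
In Python, from plant import bot gives the robot as it stands.
- The arm moves only by the tool step_arm, never from a script. Its argument "targets" is a list of rows, each a list of 6 numbers: the shift along the tool's x, y, z normalised to -1 to 1, where 1 is 250 mm, then the turn, a rotation vector about the tool's x, y, z normalised to -1 to 1, where 1 is 120 degrees. A call has 1 to 8 rows; each row shifts and turns the pose as measured when the row begins, along the tool's axes as they then stand; what a row does not reach is not made up. A row lasts 1/12 s, in which the tool goes at most 41.7 mm and 7.16 degrees, less where a joint would pass 70% of its speed; a pose out of reach is approached as far as the arm can. A call with a number of a shift or a turn outside -1 to 1 is refused whole. A call with a gripper value outside its range is refused whole. "jaw" is the finger opening in mm, from 0 to 87.6, set as the call begins (left out, the last holds). The fingers move at their own pace and stop on an object; "squeeze" is the grip in N (left out, the last holds). Time passes only in rows, so rows that do not move let the fingers close. It gives the time, the measured TCP pose, the force and the opening at its end, in the units of the state.
- bot.get_state(): the state, without advancing time (a new reading comes with each control period).
- bot.camera(name): name is "scene" or "top" or "wrist"; returns the picture (480x640x3 uint8, red, green, blue); there is no depth.
- bot.calibration(name): a dict with "fx", "fy", "cx", "cy" (pixels), "world_to_cam" (4x4, takes a point from world to camera coordinates). Camera axes: x right, y down, z forward; pixel columns grow to the right and rows downward; lengths in mm; the calibration is good to about 2 mm. A picture is of the moment at which its call begins: read the wrist's pose just before it. calibration takes no time and is no camera call; for the wrist camera it gives the pose at the moment of the call.
- bot.job_done(): hands the job in, once; it reports no verdict.
The state is a dict: "t": time; "qpos": joint angles; "joint_vel": joint speeds; "effort": joint torques, N m; "tool_pos": TCP position; "eef_rot": TCP orientation; "force": force on the tool from outside, world axes, zero at the start; "ft_torque": the same for the moment, N m; "gripper_width": finger opening in mm.
Only numpy, scipy, OpenCV 4.12 (cv2) and the standard library are available. Lean on these libraries where they do the work, as an engineer would, in place of code of your own. Each camera call takes 0.05 s, during which the arm holds its last target.

## Working session

There is one attempt and no reset: what is moved stays moved. The work goes in short steps, Python scripts to look and compute and a tool call to move; the robot and the scene stay as the last step left them, time stands still between calls to the robot, and variables do not carry over. Pictures are saved under pics/ and viewed, and the job is handed in when it is done.

Besides the shell and the picture viewer there is one more tool, called after ">>>" as name([rows], argument=value, ...), one row to a line, values as JSON. step_arm: Moves the arm, as the interface text tells. Scaled input: -1 to 1 covers 250 mm each way for a shift and 120 degrees each way for a turn. Its arguments: {"type":"object","properties":{"targets":{"type":"array","items":{"type":"array","items":{"type":"number","minimum":-1,"maximum":1}}},"jaw":{"type":"number"},"squeeze":{"type":"number"}},"required":["targets"]}

```bash
mkdir -p pics; ls; cat > h.py <<'E'
import numpy as np, cv2
from plant import bot
def snap(name,fn):
    c=bot.calibration(name); im=bot.camera(name); cv2.imwrite('pics/'+fn,im[:,:,::-1]); return im,c
def ray(c,u,v,z):
    T=np.array(c['world_to_cam']);R=T[:3,:3];t=T[:3,3]
    o=-R.T@t; d=R.T@np.array([(u-c['cx'])/c['fx'],(v-c['cy'])/c['fy'],1])
    return o+d*(z-o[2])/d[2]
def proj(c,p):
    T=np.array(c['world_to_cam']); q=T[:3,:3]@np.array(p)+T[:3,3]
    return q[0]/q[2]*c['fx']+c['cx'],q[1]/q[2]*c['fy']+c['cy']
E
python3 - <<'E'
from h import *
print(bot.get_state())
for n in ['scene','top','wrist']:
    im,c=snap(n,n+'0.png'); 
    T=np.array(c['world_to_cam']);print(n,c['fx'],c['fy'],c['cx'],c['cy'],-T[:3,:3].T@T[:3,3]); print(T[:3,:3].round(3))
E
```

```text
pics
{'t': 0.0, 'qpos': array([-8.94901281e-01,  3.59425527e-01,  1.10492327e-02, -3.38384099e-04,
       -1.22407993e+00, -2.88123418e-01]), 'joint_vel': array([ 0.00011268, -0.00043904,  0.00095675, -0.00230729, -0.00154126,
       -0.00091035]), 'effort': array([-1.66404584e-04, -5.82722425e+01,  2.93034464e+01,  6.99691951e+00,
        6.51130467e-03, -1.88996282e-04]), 'tool_pos': array([ 255.03804631, -624.43978456,  225.59561842]), 'eef_rot': array([-1.92616730e-01,  9.81273703e-01,  8.09131136e-04, -2.43779890e-04]), 'force': array([-0.57436979, -0.20933548,  0.21326142]), 'ft_torque': array([ 0.05017072, -0.01486847, -0.02334062]), 'gripper_width': 87.53069614917234}
scene 448.4563406582568 448.4563406582568 316.73555627618094 229.77812797068486 [1157.03977164  398.91889014  787.71088865]
[[-0.591  0.807  0.011]
 [ 0.552  0.414 -0.724]
 [-0.589 -0.422 -0.689]]
top 484.51765872216015 484.51765872216015 312.98441383769796 230.41904814637408 [ 467.20295611  -29.06882791 1094.81828032]
[[ 0.02  -0.999  0.04 ]
 [-0.998 -0.023 -0.054]
 [ 0.055 -0.039 -0.998]]
wrist 380.59487593149066 380.59487593149066 316.4729191510574 237.27767258071285 [ 193.98088886 -651.01814623  383.25717362]
[[-0.378  0.926  0.002]
 [ 0.897  0.366  0.248]
 [ 0.229  0.096 -0.969]]
```

View pics/scene0.png

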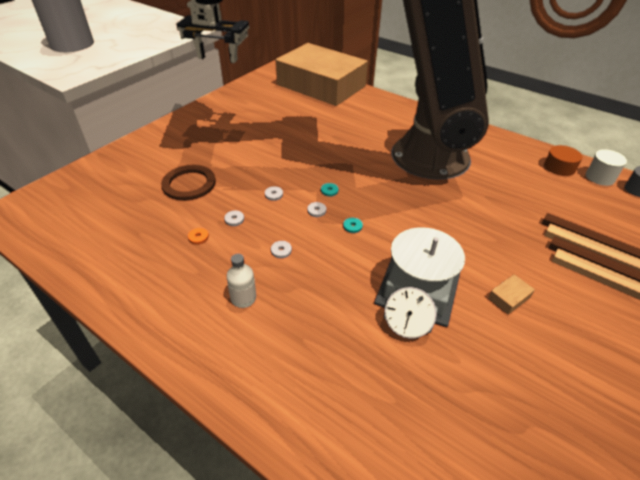

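View pics/top0.png

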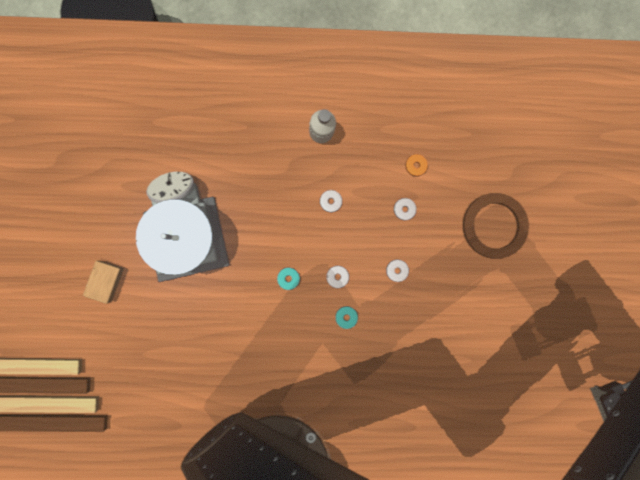

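View pics/wrist0.png

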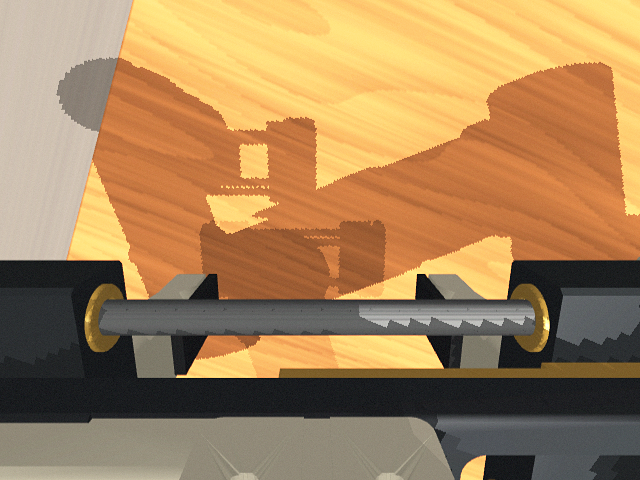

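Four bare-steel rings fit the description, in the top view at (331,201), (405,209), (398,271) and (338,277). Turquoise (288,279) and (347,318) and orange (417,165) are look-alikes and stay put. I'll measure the rings, tray and post next.

```bash
python3 - <<'E'
from h import *
im=cv2.imread('pics/top0.png'); c=bot.calibration('top')
hsv=cv2.cvtColor(im,cv2.COLOR_BGR2HSV)
m=((hsv[...,1]<70)&(hsv[...,2]>120)).astype('uint8')
n,l,s,ce=cv2.connectedComponentsWithStats(m)
for i in range(1,n):
    if 150<s[i,4]<9000 and s[i,1]>90:
        cs,_=cv2.findContours((l==i).astype('uint8'),cv2.RETR_EXTERNAL,cv2.CHAIN_APPROX_NONE)
        e=cv2.fitEllipse(max(cs,key=len)); z=12 if s[i,4]<1000 else 120
        print(s[i],np.round(e[0],1),np.round(e[1],1),ray(c,*e[0],z).round(1))
sc=cv2.imread('pics/scene0.png'); 
a=cv2.resize(im[150:300,120:440],None,fx=2.5,fy=2.5,interpolation=cv2.INTER_CUBIC); cv2.imwrite('pics/ctop.png',a)
b=cv2.resize(sc[210:360,350:500],None,fx=4,fy=4,interpolation=cv2.INTER_CUBIC); cv2.imwrite('pics/csc.png',b)
E
```

```text
[310 110  26  27 501] [321.6 123. ] [23.6 28.2] [771.2 -86.   12. ]
[ 136  172   76  105 5621] [172.5 228.2] [ 71.6 103.1] [518.8 213.  120. ]
[320 190  22  22 363] [330.5 200.6] [21.3 21.5] [ 594.8 -109.7   12. ]
[394 198  22  22 365] [404.6 208.6] [21.2 21.7] [ 580.8 -278.    12. ]
[386 260  23  22 370] [397.1 270.3] [21.3 21.9] [ 441.3 -262.4   12. ]
[327 266  22  22 367] [337.4 276.5] [21.5 21.6] [ 425.  -128.2   12. ]
```

View pics/ctop.png

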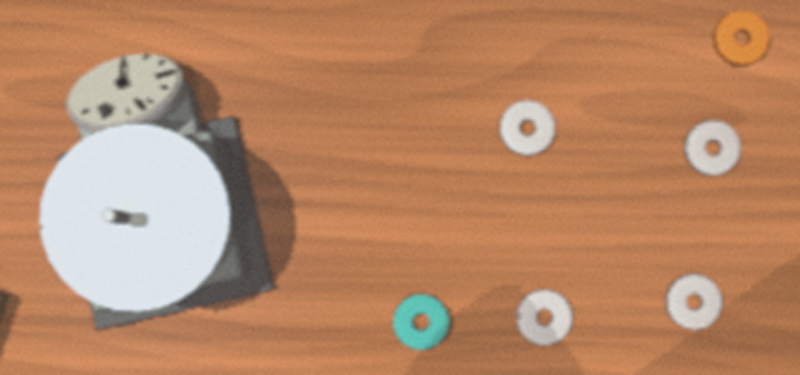

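View pics/csc.png

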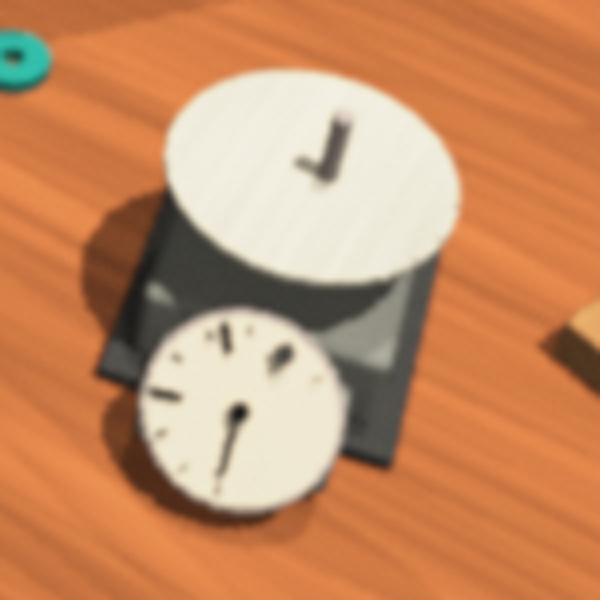

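```bash
python3 - <<'E'
from h import *
im=cv2.imread('pics/top0.png'); c=bot.calibration('top'); s=bot.calibration('scene')
m=((im[...,0]>195)&(im[...,2]>180)).astype('uint8'); m[:,:130]=0;m[:,220:]=0;m[:195]=0
cs,_=cv2.findContours(m,cv2.RETR_EXTERNAL,cv2.CHAIN_APPROX_NONE);k=max(cs,key=len);e=cv2.fitEllipse(k);print(e, 'tray',ray(c,*e[0],120))
print('d mm', np.linalg.norm(ray(c,e[0][0]-e[1][0]/2,e[0][1],120)-ray(c,e[0][0]+e[1][0]/2,e[0][1],120)))
print('post top', ray(c,164.2,236.2,165), 'scene', ray(s,436.2,239.3,165))
def xray(c,u,v):
    a=ray(c,u,v,0);b=ray(c,u,v,300);return a,b-a
a,d=xray(c,164.2,236.2);b,f=xray(s,436.2,239.3)
t=np.linalg.lstsq(np.c_[d,-f],b-a,rcond=None)[0];print(a+t[0]*d,b+t[1]*f)
# rings in scene
sc=cv2.imread('pics/scene0.png');h=cv2.cvtColor(sc,cv2.COLOR_BGR2HSV)
m=((h[...,1]<60)&(h[...,2]>130)).astype('uint8');m[:170]=0;m[:,340:]=0;m[258:]=0
n,l,S,ce=cv2.connectedComponentsWithStats(m)
for i in range(1,n):
    if S[i,4]>60:
        cs,_=cv2.findContours((l==i).astype('uint8'),cv2.RETR_EXTERNAL,cv2.CHAIN_APPROX_NONE);e=cv2.fitEllipse(cs[0])
        print(S[i,4],np.round(e[0],1),ray(s,*e[0],10).round(1))
E
```

```text
((173.2677764892578, 236.56031799316406), (73.39399719238281, 74.52632904052734), 63.997589111328125) tray [502.26578979 210.92072922 120.        ]
d mm 144.6345175424232
post top [500.95419224 216.89502224 165.        ] scene [505.05346019 223.33561746 165.        ]
[501.17646997 218.51488248 158.87643484] [499.49915207 221.83981367 159.69509085]
169 [273.4 192.7] [ 444.5 -259.5   10. ]
178 [316.5 208.8] [ 428.  -124.8   10. ]
197 [233.9 217.4] [ 583.4 -275.2   10. ]
234 [280.9 248.8] [ 597.5 -106.5   10. ]
```

```bash
cat >> h.py <<'E'
from scipy.spatial.transform import Rotation as Ro
def go(p,az=180.):
    s=bot.get_state();R=Ro.from_quat(s['eef_rot']);
    d=R.inv().apply(np.array(p)-s['tool_pos'])
    a=np.radians(az);x=np.array([np.cos(a),np.sin(a),0]);z=np.array([0,0,-1.]);T=np.c_[x,np.cross(z,x),z]
    w=(R.inv()*Ro.from_matrix(T)).as_rotvec(degrees=True)
    print('t',round(s['t'],2),'pos',s['tool_pos'].round(1),'F',s['force'].round(2),'w',round(s['gripper_width'],1))
    print('dist',np.linalg.norm(d).round(1),'norm shift',(d/250).round(4),'rows',(np.linalg.norm(d)/41.7).round(2),'turn norm',(w/120).round(4))
E
python3 -c "
from h import *
go([595,-110,200])"
```

```text
t 0.15 pos [ 255.1 -624.6  225.8] F [-0.62 -0.59  0.43] w 87.3
dist 617.2 norm shift [-2.0369  1.3913  0.1048] rows 14.8 turn norm [ 0.0006 -0.0002  0.1851]
```

>>> step_arm([
  [-0.138,0.094,0,0,0,0],
  [-0.138,0.094,0,0,0,0],
  [-0.138,0.094,0,0,0,0],
  [-0.138,0.094,0,0,0,0],
  [-0.138,0.094,0,0,0,0],
  [-0.138,0.094,0,0,0,0],
  [-0.138,0.094,0,0,0,0],
  [-0.138,0.094,0,0,0,0.05],
])

```text
t: 0.82
tool_pos: [436.3, -347.6, 221.2]
eef_rot: [-0.135, 0.991, 0.003, -0.003]
force: [0.5, -0.2, 0.4]
gripper_width: 87.7
```

```bash
python3 -c "
from h import *
go([595,-110,200])"
```

```text
t 0.82 pos [ 436.3 -347.6  221.2] F [ 0.46 -0.22  0.38] w 87.7
dist 286.5 norm shift [-0.8671  0.7447  0.0857] rows 6.87 turn norm [ 0.0027 -0.0026  0.1297]
```

>>> step_arm([
  [-0.125,0.107,0.01,0,0,0],
  [-0.125,0.107,0.01,0,0,0],
  [-0.125,0.107,0.01,0,0,0],
  [-0.125,0.107,0.01,0,0,0],
  [-0.125,0.107,0.01,0,0,0.01],
  [-0.12,0.1,0.01,0,0,0.055],
  [-0.08,0.08,0.01,0,0,0.055],
  [0,0,0,0,0,0],
])

```text
t: 1.48
tool_pos: [595.5, -110.9, 203.6]
eef_rot: [-0.003, 1.0, 0.003, -0.002]
force: [0.0, -1.2, 0.1]
gripper_width: 88.0
```

```bash
python3 -c "
from h import *
go([595,-110,200])
im,c=snap('wrist','w1.png');go([595,-110,200])
print(proj(c,[595,-110,12]))"
```

```text
t 1.48 pos [ 595.5 -110.9  203.6] F [ 0.03 -1.18  0.09] w 88.0
dist 3.8 norm shift [0.0018 0.0036 0.0146] rows 0.09 turn norm [ 0.0026 -0.0021  0.0032]
t 1.53 pos [ 594.3 -112.1  203.7] F [-0.46 -0.15 -0.36] w 88.0
dist 4.3 norm shift [-0.0028  0.0084  0.0149] rows 0.1 turn norm [ 0.0025 -0.0024  0.006 ]
(np.float64(317.25347988273745), np.float64(213.40684639132664))
```

View pics/w1.png

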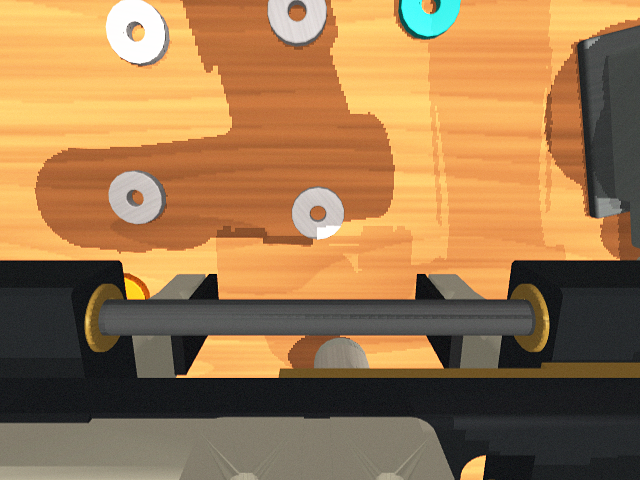

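The wrist view shows the target ring's bore at (318,213) and the prediction from the top view was (317,213), so the two cameras agree. Descending on it.

>>> step_arm([
  [-0.002,0.005,0.155,0,0,0.005],
  [0,0,0.155,0,0,0],
  [0,0,0.155,0,0,0],
  [0,0,0.155,0,0,0],
  [0,0,0.12,0,0,0],
  [0,0,0,0,0,0],
], jaw=70, squeeze=20)

```text
t: 2.03
tool_pos: [595.7, -112.2, 16.6]
eef_rot: [-0.005, 1.0, 0.002, 0.002]
force: [-1.3, -0.9, -0.3]
gripper_width: 69.8
```

```bash
python3 -c "
from h import *
im,c=snap('wrist','w2.png');go([595.3,-109.7,3])
print(proj(c,[595.3,-109.7,12]))"
```

```text
t 2.08 pos [ 597.  -112.4   19.2] F [-0.21 -0.56 -0.39] w 70.3
dist 16.5 norm shift [0.0071 0.0104 0.0649] rows 0.4 turn norm [0.0021 0.0028 0.0054]
(np.float64(324.14428843461815), np.float64(288.8282353610847))
```

View pics/w2.png

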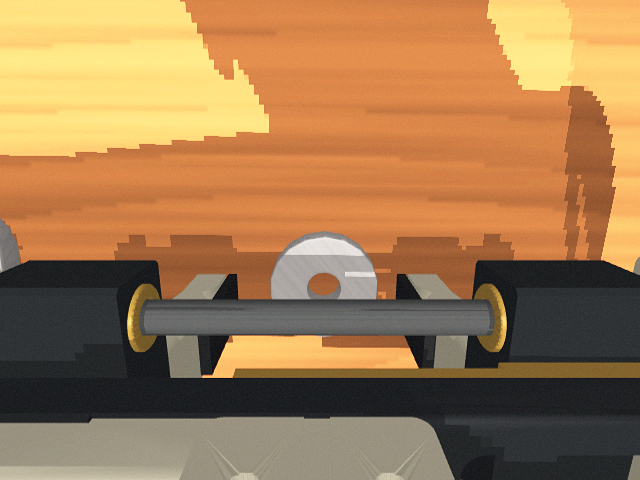

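>>> step_arm([
  [0.006,0.01,0.045,0,0,0.005],
  [0,0,0,0,0,0],
])

```text
t: 2.25
tool_pos: [596.8, -110.9, 10.5]
eef_rot: [-0.0, 1.0, 0.002, 0.004]
force: [-0.3, 0.7, -0.4]
gripper_width: 69.8
```

```bash
python3 -c "
from h import *
import time
go([595.3,-109.7,3])"
```

```text
t 2.25 pos [ 596.8 -110.9   10.5] F [-0.35  0.66 -0.44] w 69.8
dist 7.7 norm shift [0.0061 0.0049 0.0298] rows 0.18 turn norm [0.0018 0.004  0.0004]
```

>>> step_arm([
  [0.005,0.005,0.03,0.002,0.004,0],
  [0,0,0.01,0,0,0],
  [0,0,0,0,0,0],
])

```text
t: 2.5
tool_pos: [599.1, -109.9, 5.4]
eef_rot: [-0.001, 1.0, -0.0, 0.004]
force: [-0.2, 0.4, -0.3]
gripper_width: 70.4
```

```bash
python3 -c "
from h import *
import time
go([595.3,-109.7,3])"
```

```text
t 2.5 pos [ 599.1 -109.9    5.4] F [-0.18  0.42 -0.26] w 70.4
dist 4.5 norm shift [0.0153 0.001  0.0095] rows 0.11 turn norm [-0.0003  0.0036  0.0011]
```

>>> step_arm([
  [0.015,0.001,0.008,0,0.004,0],
  [0,0,0,0,0,0],
  [0,0,0,0,0,0],
])

```text
t: 2.75
tool_pos: [596.6, -109.5, 5.7]
eef_rot: [-0.002, 1.0, -0.0, 0.001]
force: [0.7, 0.1, 0.4]
gripper_width: 70.0
```

```bash
python3 -c "
from h import *
im,c=snap('wrist','w3.png');go([595.3,-109.7,3])
print(proj(c,[595.3,-109.7,12]))"
```

```text
t 2.8 pos [ 596.6 -109.5    5.7] F [0.7  0.25 0.23] w 70.0
dist 3.0 norm shift [ 0.0052 -0.0009  0.0109] rows 0.07 turn norm [-0.0001  0.0011  0.0016]
(np.float64(318.2906181354845), np.float64(296.2783987436835))
```

View pics/w3.png

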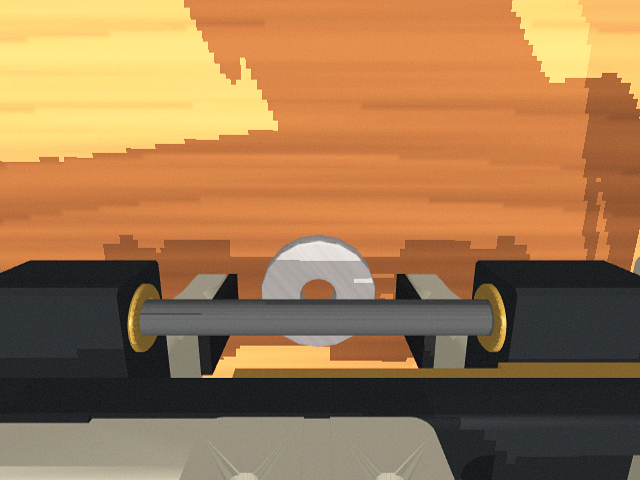

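>>> step_arm([
  [0.004,0,0.012,0,0,0],
  [0,0,0,0,0,0],
])

```text
t: 2.97
tool_pos: [595.8, -109.4, 3.0]
eef_rot: [-0.002, 1.0, -0.0, 0.002]
force: [0.0, -0.9, 0.8]
gripper_width: 70.1
```

>>> step_arm([
  [0,0,0,0,0,0],
  [0,0,0,0,0,0],
  [0,0,0,0,0,0],
], jaw=40, squeeze=20)

```text
t: 3.22
tool_pos: [595.6, -109.5, 2.7]
eef_rot: [-0.002, 1.0, -0.0, 0.001]
force: [0.6, -0.2, 0.3]
gripper_width: 55.2
```

```bash
python3 -c "
from h import *
im,c=snap('wrist','w4.png');go([501,217,230])
print(proj(c,[595.3,-109.7,12]))"
```

```text
t 3.27 pos [ 595.6 -109.5    2.7] F [-0.    2.27  0.03] w 51.5
dist 408.9 norm shift [ 0.3715  1.3069 -0.9104] rows 9.81 turn norm [-0.0001  0.0013  0.0016]
(np.float64(318.26946523113384), np.float64(301.52295556220656))
```

View pics/w4.png

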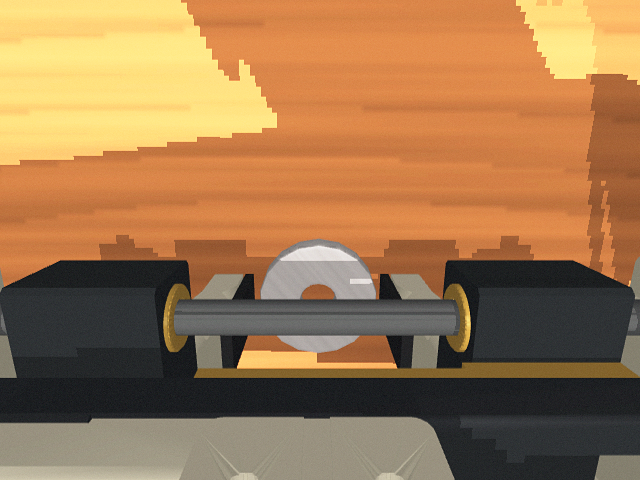

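>>> step_arm([
  [0,0,0,0,0,0],
  [0,0,0,0,0,0],
  [0,0,-0.06,0,0,0],
  [0,0,-0.16,0,0,0],
  [0,0,-0.16,0,0,0],
  [0,0,-0.16,0,0,0],
  [0,0,-0.16,0,0,0],
  [0,0,-0.16,0,0,0],
])

```text
t: 3.93
tool_pos: [587.2, -109.6, 212.5]
eef_rot: [-0.0, 1.0, -0.0, -0.012]
force: [1.2, 0.3, -3.0]
gripper_width: 49.5
```

```bash
python3 -c "
from h import *
im,c=snap('wrist','w5.png');go([501,217,220])
s=bot.get_state();R=Ro.from_quat(s['eef_rot'])
for dx in (-2,0,2):
  p=s['tool_pos']+R.apply([dx,0,0])
  for r in (25,-25): print(dx,r,proj(c,p+R.apply([r,0,2.7-12])))
"
```

```text
t 3.98 pos [ 591.5 -110.4  222.3] F [ 3.94 -0.94  8.58] w 49.7
dist 339.7 norm shift [0.3591 1.3104 0.0102] rows 8.15 turn norm [-0.0011 -0.0055  0.0009]
-2 25 (np.float64(316.88530813934733), np.float64(266.34491672435064))
-2 -25 (np.float64(317.02259184818325), np.float64(381.3147997933943))
0 25 (np.float64(316.87935383593515), np.float64(261.35841415343253))
0 -25 (np.float64(317.0174957985763), np.float64(377.0470521312793))
2 25 (np.float64(316.873360792671), np.float64(256.33946843037086))
2 -25 (np.float64(317.0123690867613), np.float64(372.7536260365014))
```

View pics/w5.png

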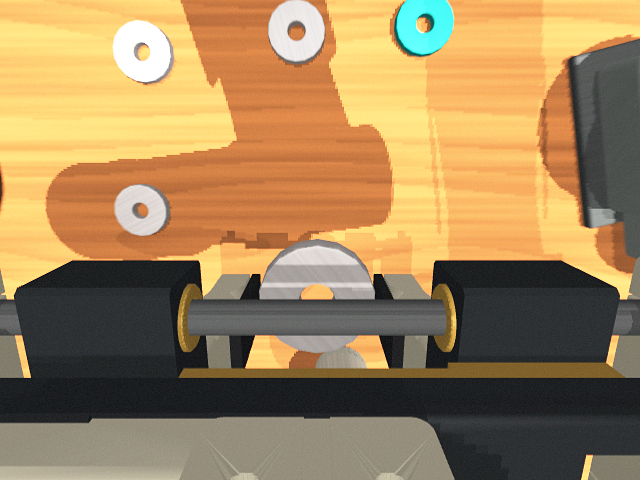

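```bash
python3 -c "
from h import *
go([560,210,215])"
```

```text
t 3.98 pos [ 591.5 -110.4  222.3] F [ 3.94 -0.94  8.58] w 49.7
dist 322.0 norm shift [0.1229 1.282  0.0275] rows 7.72 turn norm [-0.0011 -0.0055  0.0009]
```

>>> step_arm([
  [0.016,0.155,0,0,0,0],
  [0.016,0.16,0.002,0,0,0],
  [0.016,0.16,0.002,0,0,0],
  [0.016,0.16,0.002,0,0,0],
  [0.016,0.16,0.002,0,0,0],
  [0.016,0.16,0.002,0,0,0],
  [0.016,0.16,0.002,0,0,0],
  [0.016,0.14,0.002,0,0,0],
])

```text
t: 4.65
tool_pos: [559.8, 208.3, 222.9]
eef_rot: [0.006, 1.0, 0.0, -0.001]
force: [0.3, 0.2, -1.6]
gripper_width: 49.6
```

```bash
python3 -c "
from h import *
go([560,210,215])"
```

```text
t 4.65 pos [559.8 208.3 222.9] F [ 0.34  0.22 -1.59] w 49.6
dist 8.0 norm shift [-0.0008  0.0067  0.0314] rows 0.19 turn norm [ 0.0002 -0.0008 -0.0054]
```

>>> step_arm([
  [0,0,0.01,0,0,-0.005],
  [0,0,0,0,0,0],
  [0,0,0,0,0,0],
])

```text
t: 4.9
tool_pos: [557.7, 216.0, 217.9]
eef_rot: [-0.004, 1.0, 0.0, -0.002]
force: [-0.8, -0.8, -2.0]
gripper_width: 49.5
```

```bash
python3 -c "
from h import *
go([560,210,215])
im,c=snap('wrist','w6.png');go([560,210,215])
s=bot.get_state();R=Ro.from_quat(s['eef_rot'])
for dx in (-2,0,2):
  p=s['tool_pos']+R.apply([dx,0,0])
  for r in (25,-25): print(dx,r,proj(c,p+R.apply([r,0,2.7-12])))
"
```

```text
t 4.9 pos [557.7 216.  217.9] F [-0.76 -0.76 -1.97] w 49.5
dist 7.0 norm shift [-0.0089 -0.0241  0.0114] rows 0.17 turn norm [ 0.0002 -0.0018  0.0034]
t 4.95 pos [557.7 215.5 217.8] F [ 0.1  -0.1  -2.45] w 49.7
dist 6.5 norm shift [-0.0091 -0.0219  0.011 ] rows 0.16 turn norm [ 0.0002 -0.002   0.0031]
-2 25 (np.float64(317.68248051646447), np.float64(249.4075506385869))
-2 -25 (np.float64(317.517277569216), np.float64(359.0122452324074))
0 25 (np.float64(317.6896436311574), np.float64(244.65514754083264))
0 -25 (np.float64(317.52341166305314), np.float64(354.94255099981876))
2 25 (np.float64(317.69685317346944), np.float64(239.8719418145756))
2 -25 (np.float64(317.52958253520046), np.float64(350.8484560193297))
```

View pics/w6.png

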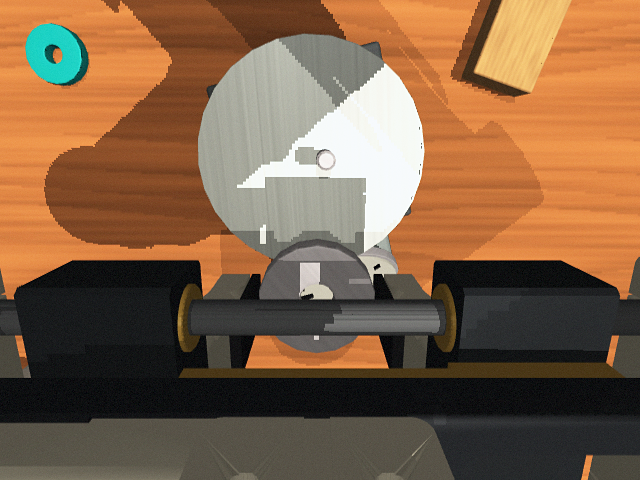

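```bash
python3 -c "
from h import *
c=bot.calibration('wrist');im=cv2.imread('pics/w6.png')
p=ray(c,326,159.5,165);print('post',p)
s=bot.get_state();R=Ro.from_quat(s['eef_rot']);print('ring',s['tool_pos']+R.apply([1.5,0,2.7]))
cv2.imwrite('pics/c6.png',cv2.resize(im[120:200,280:370],None,fx=6,fy=6,interpolation=cv2.INTER_NEAREST))
print([proj(c,q) for q in ([501,217,165],[502.3,210.9,120])])
m=(cv2.cvtColor(im,cv2.COLOR_BGR2HSV)[...,1]<60).astype('uint8');m[235:]=0;m[:,:190]=0;m[:,430:]=0
k=max(cv2.findContours(m,0,1)[0],key=len)
# tray bounding rows/cols
h=cv2.convexHull(k)[:,0];print(h.min(0),h.max(0))
pts=np.array([ray(c,*q,120)[:2] for q in h if q[1]<225]);A=np.c_[2*pts,np.ones(len(pts))];x=np.linalg.lstsq(A,(pts**2).sum(1),rcond=None)[0];print('tray',x[:2],np.sqrt(x[2]+x[0]**2+x[1]**2))
go([p[0]+1.5,p[1],200])
"
```

```text
post [501.68076277 219.29098388 165.        ]
ring [556.18277626 215.44901714 215.07377709]
[(np.float64(321.79024215320743), np.float64(158.19141922660828)), (np.float64(311.48640397499577), np.float64(157.22991846834753))]
[198  34] [423 234]
tray [501.88292709 210.34219877] 74.81113410767493
t 4.95 pos [557.7 215.5 217.8] F [ 0.1  -0.1  -2.45] w 49.7
dist 57.5 norm shift [0.2177 0.0167 0.072 ] rows 1.38 turn norm [ 0.0002 -0.002   0.0031]
```

View pics/c6.png

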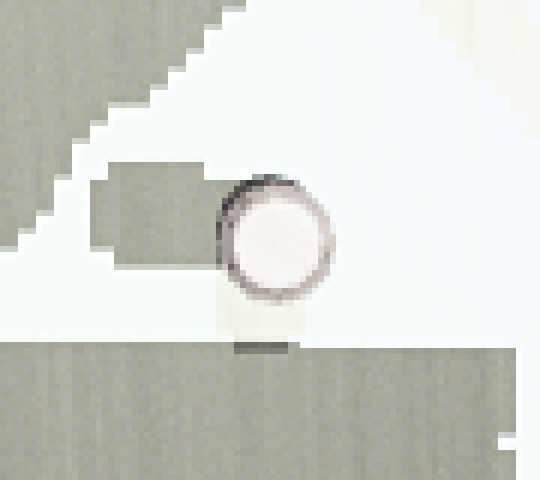

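Post top is at pixel (326,160), i.e. (501.8, 219.4). Tray centre fits at (501.9, 210.3) with radius 74.8 (true 75), so the offset is 9.1 mm, matching the given 9.

>>> step_arm([
  [0.11,0.01,0.03,0,0,0.003],
  [0.1,0.006,0.03,0,0,0],
  [0,0,0.02,0,0,0],
  [0,0,0,0,0,0],
  [0,0,0,0,0,0],
])

```text
t: 5.37
tool_pos: [504.6, 213.6, 196.9]
eef_rot: [0.004, 1.0, -0.0, -0.002]
force: [0.7, 0.1, -1.2]
gripper_width: 49.4
```

```bash
python3 -c "
from h import *
im,c=snap('wrist','w7.png');go([503.3,219.4,180])
s=bot.get_state();R=Ro.from_quat(s['eef_rot'])
print(proj(c,[501.8,219.4,165]),proj(c,s['tool_pos']+R.apply([1.5,0,2.7-12])),proj(c,s['tool_pos']+R.apply([1.5,0,2.7])))
cv2.imwrite('pics/c7.png',cv2.resize(im[200:380,220:420,::-1],None,fx=4,fy=4,interpolation=cv2.INTER_NEAREST)[:600])
"
```

```text
t 5.42 pos [504.9 213.7 196.9] F [ 0.04 -0.52 -2.16] w 49.6
dist 18.0 norm shift [0.0062 0.0229 0.0678] rows 0.43 turn norm [-0.0002 -0.0021 -0.0042]
(np.float64(329.3841506620117), np.float64(264.8509649040982)) (np.float64(319.0053499478985), np.float64(299.51517601275486)) (np.float64(318.8143618887305), np.float64(288.67633547865177))
```

View pics/c7.png

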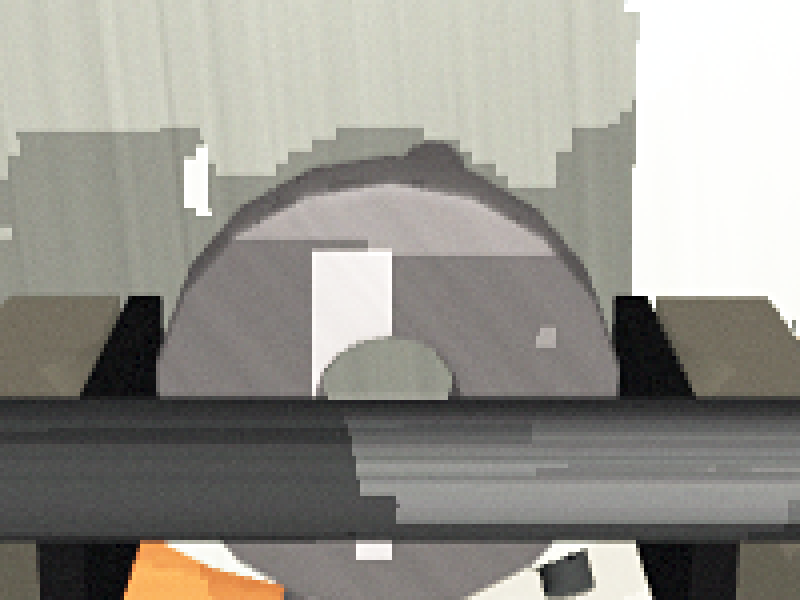

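>>> step_arm([
  [0.006,0.023,0.03,0,0,-0.004],
  [0,0,0.02,0,0,0],
  [0,0,0,0,0,0],
  [0,0,0,0,0,0],
])

```text
t: 5.75
tool_pos: [505.7, 219.1, 183.9]
eef_rot: [0.001, 1.0, 0.0, -0.001]
force: [-0.6, 0.1, -2.2]
gripper_width: 49.7
```

```bash
cat >> h.py <<'E'
def look(fn,post=(501.8,219.4),off=1.5,tz=180,sink=0):
    im,c=snap('wrist',fn);go([post[0]+off,post[1],tz])
    s=bot.get_state();R=Ro.from_quat(s['eef_rot'])
    for dx in (0,off,3):
        print('ring far/near top edge rows, dx',dx,[np.round(proj(c,s['tool_pos']+R.apply([dx+r,0,-9.3])),1).tolist() for r in (25,-25)])
    print('bore centre top',np.round(proj(c,s['tool_pos']+R.apply([off,0,-9.3])),1),'post top',np.round(proj(c,[post[0],post[1],165-sink]),1))
    cv2.imwrite('pics/c'+fn,cv2.resize(im[200:350,220:420,::-1],None,fx=4,fy=4,interpolation=cv2.INTER_NEAREST))
E
python3 -c "
from h import *
look('w8.png')"
```

```text
t 5.8 pos [505.5 219.1 183.8] F [ 0.17 -0.96 -1.43] w 49.6
dist 4.4 norm shift [0.0089 0.0012 0.0152] rows 0.11 turn norm [ 0.0001 -0.0015 -0.0013]
ring far/near top edge rows, dx 0 [[318.9, 244.5], [318.7, 354.8]]
ring far/near top edge rows, dx 1.5 [[318.9, 240.9], [318.7, 351.7]]
ring far/near top edge rows, dx 3 [[318.9, 237.3], [318.7, 348.7]]
bore centre top [318.8 298.5] post top [319.  271.2]
```

View pics/cw8.png

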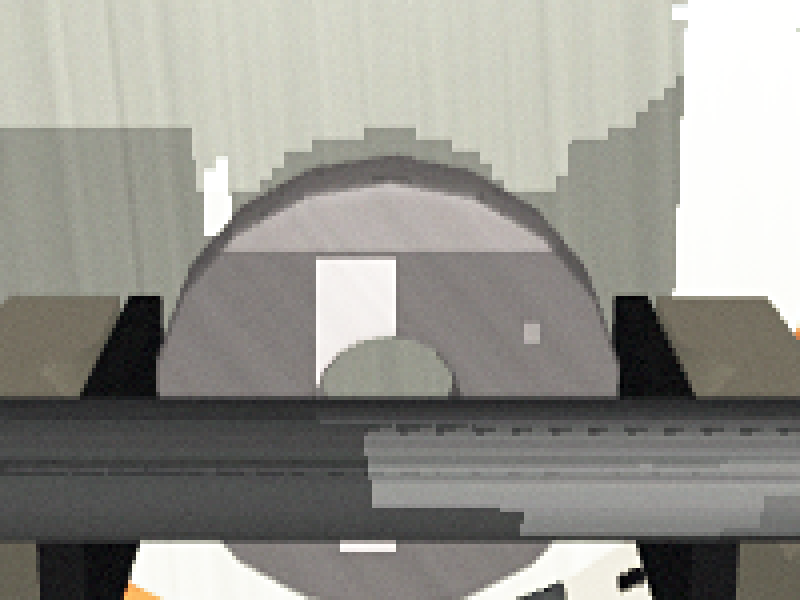

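Far edge of the ring top is at row 246 against 244.5 predicted for zero offset. So the ring sits centred on the TCP in x, about 0.8 mm to −y in the image. I'll use TCP target (502, 220.2).

>>> step_arm([
  [0.015,0.004,0.02,0,0,0],
  [0,0,0.018,0,0,0],
  [0,0,0,0,0,0],
  [0,0,0,0,0,0],
])

```text
t: 6.13
tool_pos: [501.6, 220.3, 173.1]
eef_rot: [0.001, 1.0, -0.0, -0.002]
force: [0.1, 0.1, -2.3]
gripper_width: 49.5
```

```bash
python3 -c "
from h import *
look('w9.png',post=(502,220.2),off=0,tz=168)"
```

```text
t 6.18 pos [501.6 220.3 173.1] F [-0.81  0.11 -2.28] w 49.5
dist 5.1 norm shift [-0.0018 -0.0003  0.0203] rows 0.12 turn norm [-0.0001 -0.0017 -0.0013]
ring far/near top edge rows, dx 0 [[318.9, 244.7], [318.7, 355.0]]
ring far/near top edge rows, dx 0 [[318.9, 244.7], [318.7, 355.0]]
ring far/near top edge rows, dx 3 [[318.9, 237.5], [318.7, 348.9]]
bore centre top [318.8 302. ] post top [318.4 287.5]
```

View pics/cw9.png

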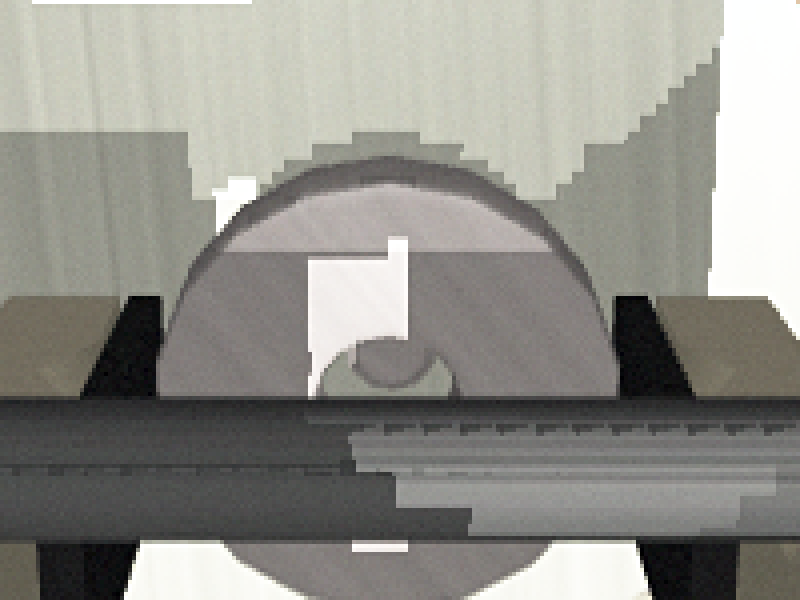

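Through the bore the post top shows centred at column 319 against the bore's 317, so I shift +0.8 mm in y and lower gently.

>>> step_arm([
  [0,0.003,0.012,0,0,0],
  [0,0,0.012,0,0,0],
  [0,0,0,0,0,0],
])

```text
t: 6.43
tool_pos: [501.7, 221.3, 166.9]
eef_rot: [0.001, 1.0, 0.0, -0.001]
force: [-1.1, 0.5, -2.3]
gripper_width: 49.9
```

```bash
python3 -c "
from h import *
look('w10.png',post=(502,221),off=0,tz=160)"
```

```text
t 6.48 pos [501.8 221.4 167.2] F [-0.19 -0.22 -2.61] w 49.6
dist 7.2 norm shift [-0.0007 -0.0014  0.0286] rows 0.17 turn norm [ 0.0002 -0.0013 -0.0012]
ring far/near top edge rows, dx 0 [[319.0, 245.2], [318.8, 355.7]]
ring far/near top edge rows, dx 0 [[319.0, 245.2], [318.8, 355.7]]
ring far/near top edge rows, dx 3 [[319.0, 238.0], [318.8, 349.5]]
bore centre top [318.9 302.6] post top [318.  292.4]
```

View pics/cw10.png

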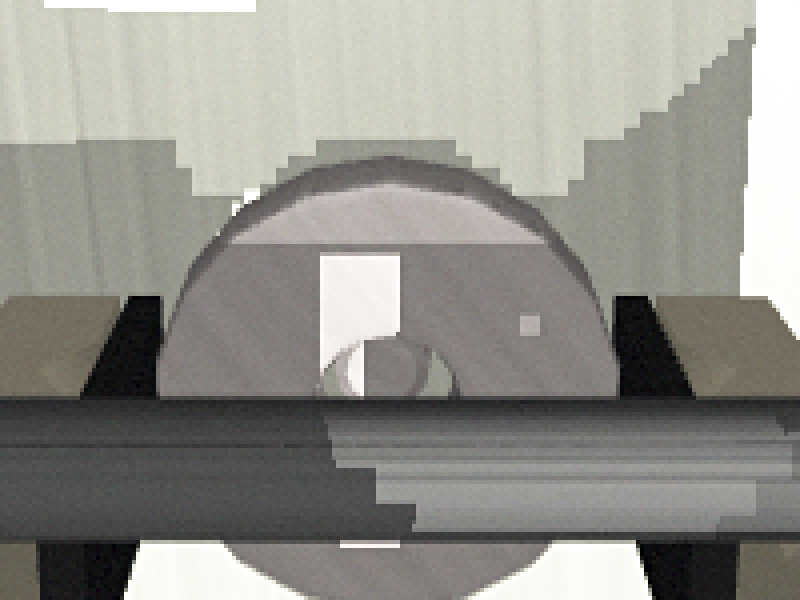

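>>> step_arm([
  [0,-0.001,0.014,0,0,0],
  [0,0,0.014,0,0,0],
  [0,0,0.014,0,0,0],
  [0,0,0,0,0,0],
])

```text
t: 6.82
tool_pos: [502.0, 221.1, 155.8]
eef_rot: [0.001, 1.0, 0.0, -0.001]
force: [-0.6, 0.2, -1.8]
gripper_width: 49.5
```

```bash
python3 -c "
from h import *
look('w11.png',post=(502,221),off=0,tz=123)"
```

```text
t 6.87 pos [502.1 221.2 156.2] F [ 0.02 -0.13 -1.17] w 49.6
dist 33.2 norm shift [ 0.0002 -0.001   0.1326] rows 0.8 turn norm [ 0.0004 -0.0009 -0.0012]
ring far/near top edge rows, dx 0 [[319.1, 245.4], [318.9, 355.9]]
ring far/near top edge rows, dx 0 [[319.1, 245.4], [318.9, 355.9]]
ring far/near top edge rows, dx 3 [[319.1, 238.2], [318.9, 349.7]]
bore centre top [319.  302.7] post top [318.5 302. ]
```

View pics/cw11.png

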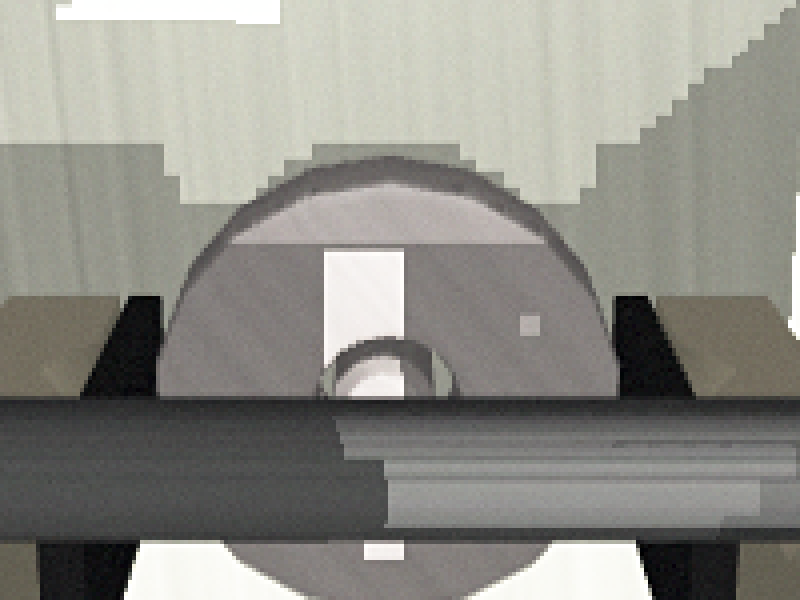

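The post is threaded in the bore with clear room all round; continuing down.

>>> step_arm([
  [0,-0.001,0.016,0,0,0],
  [0,0,0.016,0,0,0],
  [0,0,0.016,0,0,0],
  [0,0,0.016,0,0,0],
  [0,0,0.016,0,0,0],
  [0,0,0,0,0,0],
])

```text
t: 7.37
tool_pos: [502.1, 221.0, 134.0]
eef_rot: [0.001, 1.0, 0.0, -0.001]
force: [0.6, 0.1, -1.7]
gripper_width: 49.5
```

```bash
python3 -c "
from h import *
go([502,221,123])"
```

```text
t 7.37 pos [502.1 221.  134. ] F [ 0.57  0.13 -1.69] w 49.5
dist 11.0 norm shift [0.0004 0.0001 0.0441] rows 0.26 turn norm [ 0.0005 -0.0009 -0.0012]
```

>>> step_arm([
  [0,0,0.016,0,0,0],
  [0,0,0.016,0,0,0],
  [0,0,0.016,0,0,0],
  [0,0,0.012,0,0,0],
  [0,0,0,0,0,0],
])

```text
t: 7.78
tool_pos: [502.4, 221.2, 117.5]
eef_rot: [0.001, 1.0, 0.001, -0.001]
force: [0.9, 1.2, -0.2]
gripper_width: 49.5
```

```bash
python3 -c "
from h import *
go([502,221,115])"
```

```text
t 7.78 pos [502.4 221.2 117.5] F [ 0.89  1.16 -0.24] w 49.5
dist 2.6 norm shift [ 0.0018 -0.0007  0.01  ] rows 0.06 turn norm [ 0.0005 -0.0006 -0.0011]
```

>>> step_arm([
  [0,0,0.012,0,0,0],
  [0,0,0,0,0,0],
])

```text
t: 7.95
tool_pos: [502.6, 221.2, 114.4]
eef_rot: [0.001, 1.0, 0.001, -0.0]
force: [0.0, 0.1, -1.2]
gripper_width: 49.3
```

>>> step_arm([
  [0,0,0,0,0,0],
  [0,0,0,0,0,0],
  [0,0,0,0,0,0],
  [0,0,0,0,0,0],
], jaw=64)

```text
t: 8.28
tool_pos: [503.3, 221.7, 115.3]
eef_rot: [0.001, 1.0, 0.001, 0.0]
force: [-0.3, -0.7, -0.7]
gripper_width: 63.2
```

```bash
python3 -c "
from h import *
go([502,221,195])
look('w12.png',post=(502,221),off=0,tz=195)"
```

```text
t 8.28 pos [503.3 221.7 115.3] F [-0.28 -0.74 -0.75] w 63.2
dist 79.8 norm shift [ 0.0051 -0.0022 -0.319 ] rows 1.91 turn norm [ 0.0009  0.0003 -0.0008]
t 8.33 pos [503.3 221.7 115.3] F [0.2  0.19 0.55] w 63.9
dist 79.7 norm shift [ 0.0052 -0.0022 -0.3189] rows 1.91 turn norm [ 0.001   0.0003 -0.0008]
ring far/near top edge rows, dx 0 [[319.0, 244.9], [318.8, 355.2]]
ring far/near top edge rows, dx 0 [[319.0, 244.9], [318.8, 355.2]]
ring far/near top edge rows, dx 3 [[319.0, 237.7], [318.8, 349.1]]
bore centre top [318.9 302.2] post top [317.9 351.1]
```

View pics/w12.png

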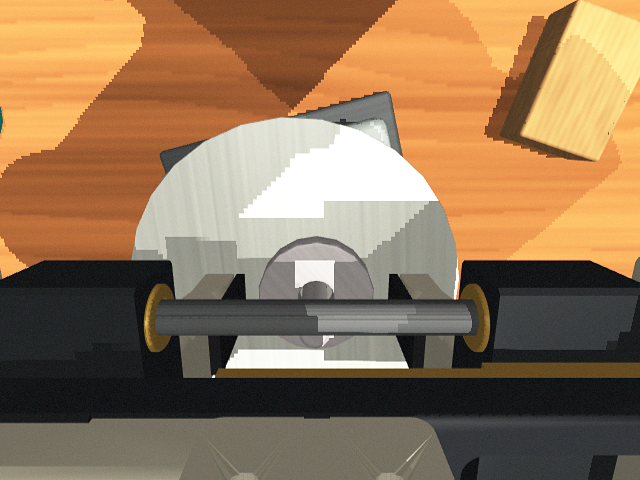

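The ring lies flat on the tray around the post, with the fingers clear on both sides. Raising straight up, then reading the dial.

>>> step_arm([
  [0,0,-0.03,0,0,0],
  [0,0,-0.1,0,0,0],
  [0,0,-0.16,0,0,0],
  [0,0,-0.12,0,0,0],
  [0,0,0,0,0,0],
])

```text
t: 8.75
tool_pos: [502.4, 220.2, 222.4]
eef_rot: [0.001, 1.0, -0.001, -0.001]
force: [1.5, -0.2, 1.0]
gripper_width: 64.3
```

```bash
python3 -c "
from h import *
im,c=snap('scene','s1.png')
cv2.imwrite('pics/cs1.png',cv2.resize(im[210:360,350:500,::-1],None,fx=4,fy=4,interpolation=cv2.INTER_CUBIC))
im,c=snap('wrist','w13.png')
go([425,-128.3,220])"
```

```text
t 8.85 pos [500.7 219.4 217.9] F [-0.69 -0.54 -0.69] w 64.1
dist 355.9 norm shift [ 2.9900e-01 -1.3917e+00 -9.0000e-04] rows 8.53 turn norm [-0.0018 -0.0033 -0.0013]
```

View pics/cs1.png

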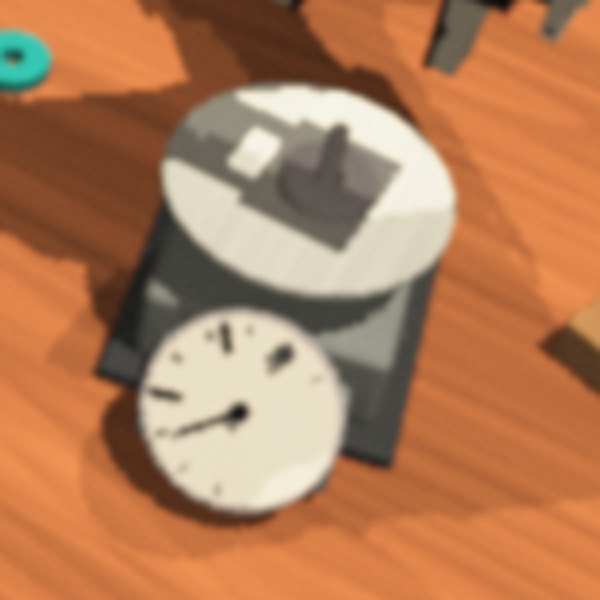

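View pics/w13.png

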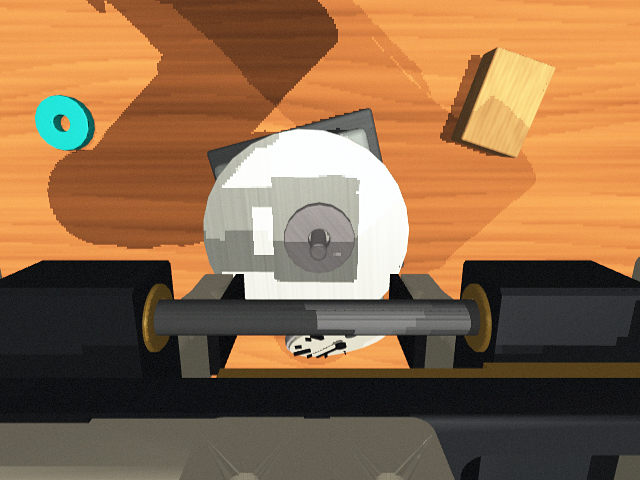

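Pointer is just below the third tick, about 0.93 rad, so the first ring weighs about 190 g and a second puts it at 15 to 20 mm. Next I take the steel ring at top-view (405,209), world (581, −278).

>>> step_arm([
  [-0.027,-0.16,0,0,0,0],
  [-0.027,-0.162,0,0,0,0],
  [-0.027,-0.162,0,0,0,0],
  [-0.027,-0.162,0,0,0,0],
  [-0.027,-0.162,0,0,0,0],
  [-0.027,-0.162,0,0,0,0],
  [-0.027,-0.162,0,0,0,0],
  [-0.027,-0.162,0,0,0,0],
], jaw=70)

```text
t: 9.52
tool_pos: [550.5, -105.9, 212.0]
eef_rot: [-0.005, 1.0, -0.002, -0.008]
force: [1.0, 0.0, -0.1]
gripper_width: 70.0
```

```bash
python3 -c "
from h import *
go([580.8,-278,200])"
```

```text
t 9.52 pos [ 550.5 -105.9  212. ] F [ 0.98  0.03 -0.11] w 70.0
dist 175.1 norm shift [-0.1152 -0.6893  0.049 ] rows 4.2 turn norm [-0.002  -0.0081  0.0048]
```

>>> step_arm([
  [-0.027,-0.162,0.01,0,-0.005,0.004],
  [-0.027,-0.162,0.01,0,0,0],
  [-0.027,-0.162,0.01,0,0,0],
  [-0.027,-0.14,0.01,0,0,0],
  [0,0,0,0,0,0],
  [0,0,0,0,0,0],
])

```text
t: 10.02
tool_pos: [572.6, -273.4, 193.4]
eef_rot: [0.003, 1.0, -0.001, -0.01]
force: [-0.2, 0.2, 0.0]
gripper_width: 69.9
```

```bash
python3 -c "
from h import *
im,c=snap('wrist','w14.png');go([580.8,-278,20])
print(proj(c,[580.8,-278,12]))"
```

```text
t 10.07 pos [ 572.4 -272.9  193.1] F [ 0.26 -0.47 -0.94] w 69.9
dist 173.3 norm shift [-0.0477 -0.0186  0.6914] rows 4.16 turn norm [-0.001  -0.0096 -0.0028]
(np.float64(312.79854787484095), np.float64(227.74835822237094))
```

View pics/w14.png

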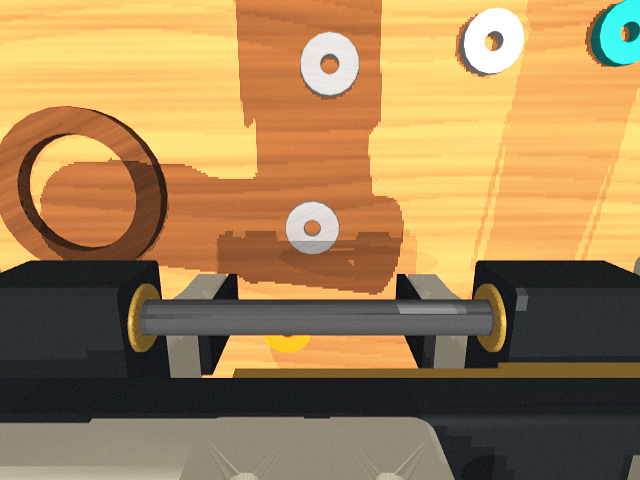

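Ring bore is at (312,228) as predicted. The orange look-alike at (288,340) is well off to the far side. Descending.

>>> step_arm([
  [-0.034,-0.019,0.1,0,-0.01,-0.003],
  [0,0,0.155,0,0,0],
  [0,0,0.155,0,0,0],
  [0,0,0.155,0,0,0],
  [0,0,0.1,0,0,0],
  [0,0,0,0,0,0],
  [0,0,0,0,0,0],
])

```text
t: 10.65
tool_pos: [581.3, -271.9, 22.3]
eef_rot: [-0.004, 1.0, -0.001, 0.002]
force: [0.6, -0.6, 1.3]
gripper_width: 70.2
```

```bash
python3 -c "
from h import *
go([580.8,-278,3])"
```

```text
t 10.65 pos [ 581.3 -271.9   22.3] F [ 0.64 -0.59  1.27] w 70.2
dist 20.2 norm shift [ 0.0027 -0.024   0.0771] rows 0.48 turn norm [-0.0013  0.002   0.0035]
```

>>> step_arm([
  [0.003,-0.024,0,0,0.002,0.004],
  [0,0,0,0,0,0],
  [0,0,0.04,0,0,0],
  [0,0,0,0,0,0],
  [0,0,0,0,0,0],
])

```text
t: 11.07
tool_pos: [585.1, -277.6, 19.0]
eef_rot: [-0.001, 1.0, -0.002, 0.004]
force: [0.0, -0.9, 0.1]
gripper_width: 69.9
```

```bash
python3 -c "
from h import *
go([580.8,-278,3])"
```

```text
t 11.07 pos [ 585.1 -277.6   19. ] F [ 0.03 -0.91  0.14] w 69.9
dist 16.5 norm shift [ 0.0177 -0.0013  0.0637] rows 0.4 turn norm [-0.0023  0.0043  0.0007]
```

>>> step_arm([
  [0.017,-0.001,0.05,-0.002,0.004,0],
  [0,0,0.01,0,0,0],
  [0,0,0,0,0,0],
  [0,0,0,0,0,0],
])

```text
t: 11.4
tool_pos: [581.6, -278.4, 4.7]
eef_rot: [-0.001, 1.0, -0.0, 0.002]
force: [0.2, 0.3, -0.3]
gripper_width: 70.1
```

```bash
python3 -c "
from h import *
go([580.8,-278,3])"
```

```text
t 11.4 pos [ 581.6 -278.4    4.7] F [ 0.2   0.29 -0.31] w 70.1
dist 1.9 norm shift [0.0031 0.0016 0.0066] rows 0.04 turn norm [-0.0004  0.0015  0.0005]
```

>>> step_arm([
  [0.003,0.001,0.007,0,0.001,0],
  [0,0,0,0,0,0],
])

```text
t: 11.57
tool_pos: [580.8, -278.3, 2.8]
eef_rot: [-0.0, 1.0, -0.0, 0.0]
force: [-0.8, 0.1, -0.1]
gripper_width: 70.4
```

>>> step_arm([
  [0,0,0,0,0,0],
  [0,0,0,0,0,0],
  [0,0,0,0,0,0],
  [0,0,0,0,0,0],
  [0,0,0,0,0,0],
  [0,0,0,0,0,0],
], jaw=40)

```text
t: 12.07
tool_pos: [581.0, -278.2, 3.1]
eef_rot: [-0.001, 1.0, -0.001, 0.001]
force: [0.2, 0.2, -0.7]
gripper_width: 48.9
```

```bash
python3 -c "
from h import *
look('w15.png',post=(560,217),off=0,tz=220)"
```

```text
t 12.12 pos [ 581.  -278.2    3.1] F [ 0.16 -1.15 -0.56] w 49.2
dist 541.0 norm shift [ 0.0807  1.98   -0.87  ] rows 12.97 turn norm [-0.0005  0.0006  0.0005]
ring far/near top edge rows, dx 0 [[319.0, 244.8], [318.8, 355.2]]
ring far/near top edge rows, dx 0 [[319.0, 244.8], [318.8, 355.2]]
ring far/near top edge rows, dx 3 [[319.0, 237.6], [318.8, 349.0]]
bore centre top [318.9 302.1] post top [27456.6  2733.2]
```

View pics/cw15.png

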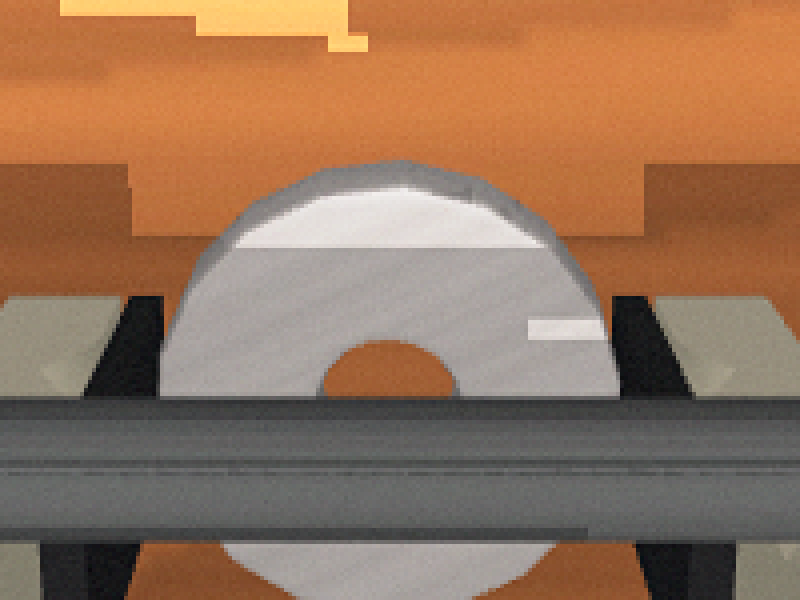

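>>> step_arm([
  [0,0,-0.06,0,0,0],
  [0,0,-0.16,0,0,0],
  [0,0,-0.16,0,0,0],
  [0,0,-0.16,0,0,0],
  [0,0,-0.16,0,0,0],
  [0,0,-0.16,0,0,0],
  [0,0.1,0,0,0,0],
  [0.01,0.16,0,0,0,0],
])

```text
t: 12.78
tool_pos: [574.8, -216.0, 223.1]
eef_rot: [0.003, 1.0, 0.001, -0.005]
force: [0.8, 2.0, -3.2]
gripper_width: 49.5
```

```bash
python3 -c "
from h import *
go([535,221,215])"
```

```text
t 12.78 pos [ 574.8 -216.   223.1] F [ 0.79  2.   -3.19] w 49.5
dist 438.9 norm shift [0.1698 1.7469 0.036 ] rows 10.52 turn norm [ 0.0005 -0.005  -0.003 ]
```

>>> step_arm([
  [0.016,0.164,0,0,0,0],
  [0.016,0.164,0,0,-0.002,0],
  [0.016,0.164,0,0,0,0],
  [0.016,0.164,0,0,0,0],
  [0.016,0.164,0,0,0,0],
  [0.016,0.164,0,0,0,0],
  [0.016,0.164,0,0,0,0],
  [0.016,0.164,0,0,0,0],
])

```text
t: 13.45
tool_pos: [541.8, 116.8, 225.9]
eef_rot: [0.007, 1.0, 0.002, -0.001]
force: [0.9, 0.8, -2.2]
gripper_width: 49.3
```

```bash
python3 -c "
from h import *
go([535,221,215])"
```

```text
t 13.45 pos [541.8 116.8 225.9] F [ 0.9   0.81 -2.15] w 49.3
dist 105.0 norm shift [0.0325 0.4162 0.0451] rows 2.52 turn norm [ 0.0016 -0.001  -0.0063]
```

>>> step_arm([
  [0.04,0.15,0.01,0,0,-0.003],
  [0.05,0.14,0.01,0,0,-0.003],
  [0.05,0.1,0.02,0,0,0],
  [0,0,0.02,0,0,0],
  [0,0,0,0,0,0],
  [0,0,0,0,0,0],
])

```text
t: 13.95
tool_pos: [502.3, 227.2, 209.9]
eef_rot: [-0.004, 1.0, 0.002, -0.002]
force: [-0.2, -0.3, -0.7]
gripper_width: 49.4
```

```bash
python3 -c "
from h import *
go([501.7,221,180])"
```

```text
t 13.95 pos [502.3 227.2 209.9] F [-0.19 -0.28 -0.65] w 49.4
dist 30.6 norm shift [ 0.0021 -0.0253  0.1196] rows 0.73 turn norm [ 0.0022 -0.0015  0.0041]
```

>>> step_arm([
  [0.002,-0.025,0.03,0.002,-0.001,0.004],
  [0,0,0.05,0,0,0],
  [0,0,0.05,0,0,0],
  [0,0,0,0,0,0],
  [0,0,0,0,0,0],
])

```text
t: 14.37
tool_pos: [503.0, 215.0, 176.1]
eef_rot: [0.004, 1.0, -0.0, -0.0]
force: [0.3, 0.3, -1.9]
gripper_width: 49.1
```

```bash
python3 -c "
from h import *
look('w16.png',post=(501.7,221),off=0,tz=166,sink=9)"
```

```text
t 14.42 pos [502.8 214.9 175.9] F [ 0.14 -0.3  -1.68] w 49.4
dist 11.7 norm shift [0.0046 0.0244 0.0397] rows 0.28 turn norm [-0.0003 -0.0004 -0.0037]
ring far/near top edge rows, dx 0 [[318.8, 244.3], [318.6, 354.6]]
ring far/near top edge rows, dx 0 [[318.8, 244.3], [318.6, 354.6]]
ring far/near top edge rows, dx 3 [[318.8, 237.1], [318.6, 348.4]]
bore centre top [318.7 301.6] post top [330.6 275. ]
```

View pics/cw16.png

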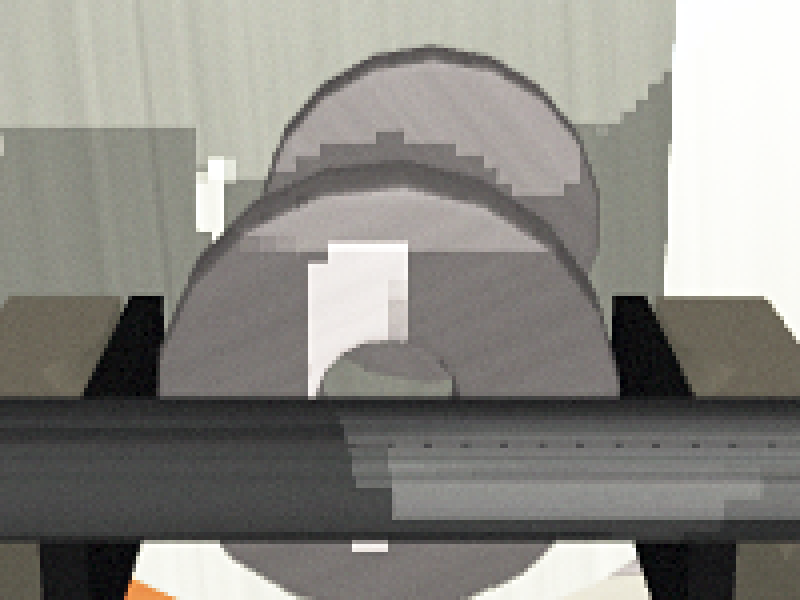

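>>> step_arm([
  [0.004,0.025,0,0,0,0],
  [0,0,0.01,0,0,0],
  [0,0,0.01,0,0,0],
  [0,0,0,0,0,0],
  [0,0,0,0,0,0],
])

```text
t: 14.83
tool_pos: [503.3, 221.1, 172.7]
eef_rot: [0.005, 1.0, 0.001, 0.001]
force: [-0.7, -0.7, -2.6]
gripper_width: 49.3
```

```bash
python3 -c "
from h import *
look('w17.png',post=(501.7,221),off=0,tz=166,sink=9)"
```

```text
t 14.88 pos [503.3 221.1 172.7] F [-0.63 -0.03 -1.32] w 49.1
dist 6.9 norm shift [ 0.0065 -0.0007  0.0269] rows 0.17 turn norm [ 0.0006  0.001  -0.0048]
ring far/near top edge rows, dx 0 [[319.0, 244.8], [318.8, 355.2]]
ring far/near top edge rows, dx 0 [[319.0, 244.8], [318.8, 355.2]]
ring far/near top edge rows, dx 3 [[319.0, 237.6], [318.8, 349.0]]
bore centre top [318.9 302.1] post top [318.1 276.8]
```

View pics/cw17.png

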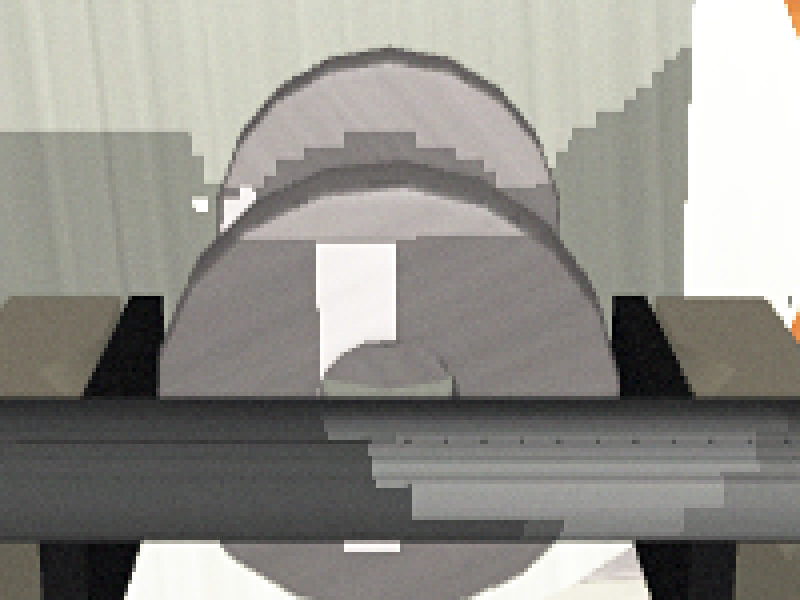

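>>> step_arm([
  [0.007,0,0.012,0,0,0],
  [0,0,0.014,0,0,0],
  [0,0,0.014,0,0,0],
  [0,0,0,0,0,0],
])

```text
t: 15.22
tool_pos: [501.3, 221.4, 162.1]
eef_rot: [0.005, 1.0, 0.001, 0.001]
force: [-0.9, 0.2, -2.4]
gripper_width: 49.3
```

```bash
python3 -c "
from h import *
look('w18.png',post=(501.7,221),off=0,tz=150,sink=9)"
```

```text
t 15.27 pos [501.5 221.5 162.4] F [-1.39  0.42 -1.41] w 49.4
dist 12.4 norm shift [-0.0008 -0.0021  0.0495] rows 0.3 turn norm [ 0.0008  0.0013 -0.0045]
ring far/near top edge rows, dx 0 [[319.1, 245.4], [318.9, 355.9]]
ring far/near top edge rows, dx 0 [[319.1, 245.4], [318.9, 355.9]]
ring far/near top edge rows, dx 3 [[319.1, 238.2], [318.9, 349.7]]
bore centre top [319.  302.8] post top [317.6 289.1]
```

View pics/cw18.png

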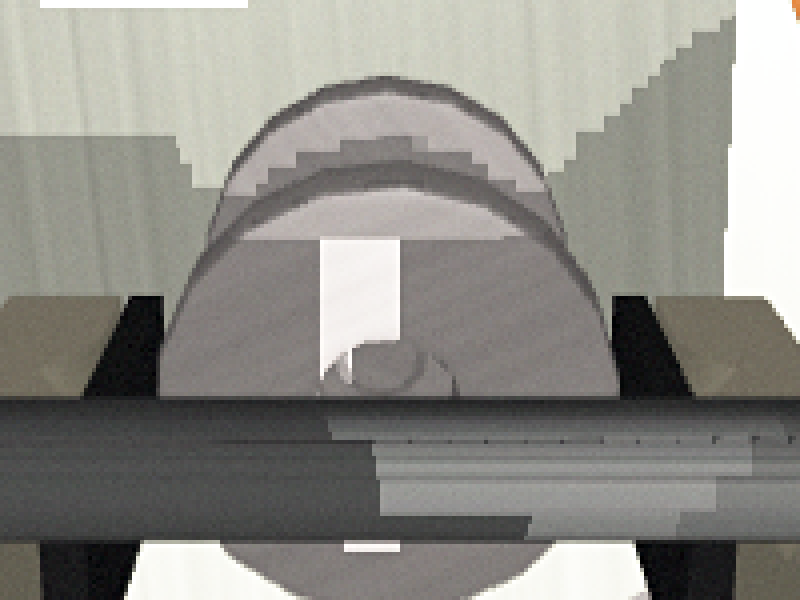

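The post top shows in the bore at crop column 385 against the bore's 389, so it is nearly centred. Small −y trim and on down.

>>> step_arm([
  [0,-0.002,0.014,0,0,0],
  [0,0,0.014,0,0,0],
  [0,0,0.014,0,0,0],
  [0,0,0,0,0,0],
])

```text
t: 15.6
tool_pos: [501.6, 221.0, 150.8]
eef_rot: [0.005, 1.0, 0.001, 0.001]
force: [0.2, -1.0, -2.4]
gripper_width: 49.4
```

```bash
python3 -c "
from h import *
look('w19.png',post=(501.7,221),off=0,tz=126,sink=9)"
```

```text
t 15.65 pos [501.7 221.1 151.1] F [ 0.22  0.13 -1.64] w 49.2
dist 25.1 norm shift [ 0.0003 -0.0004  0.1004] rows 0.6 turn norm [ 0.0009  0.0014 -0.0044]
ring far/near top edge rows, dx 0 [[319.1, 245.3], [318.9, 355.8]]
ring far/near top edge rows, dx 0 [[319.1, 245.3], [318.9, 355.8]]
ring far/near top edge rows, dx 3 [[319.1, 238.1], [318.9, 349.6]]
bore centre top [319.  302.7] post top [318.8 298.5]
```

View pics/cw19.png

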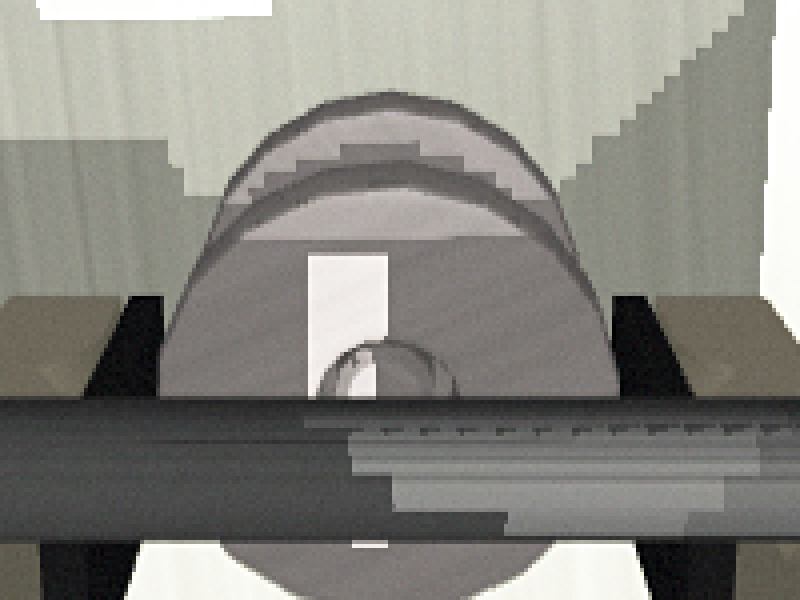

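Threaded. Lowering on to the first ring.

>>> step_arm([
  [0,0,0.016,0,0,0],
  [0,0,0.016,0,0,0],
  [0,0,0.016,0,0,0],
  [0,0,0.016,0,0,0],
  [0,0,0.016,0,0,0],
  [0,0,0.012,0,0,0],
  [0,0,0,0,0,0],
])

```text
t: 16.23
tool_pos: [501.9, 221.1, 125.6]
eef_rot: [0.005, 1.0, 0.001, 0.002]
force: [-0.2, -0.4, -1.5]
gripper_width: 49.4
```

```bash
python3 -c "
from h import *
go([501.7,221,118])"
```

```text
t 16.23 pos [501.9 221.1 125.6] F [-0.16 -0.38 -1.52] w 49.4
dist 7.6 norm shift [ 0.0009 -0.0005  0.0303] rows 0.18 turn norm [ 0.0009  0.0015 -0.0045]
```

>>> step_arm([
  [0,0,0.014,0,0,0],
  [0,0,0.014,0,0,0],
  [0,0,0,0,0,0],
])

```text
t: 16.48
tool_pos: [502.3, 221.3, 118.2]
eef_rot: [0.005, 1.0, 0.001, 0.002]
force: [-0.7, -0.3, 0.1]
gripper_width: 49.3
```

```bash
python3 -c "
from h import *
go([501.7,221,118])
im,c=snap('scene','s2.png')
cv2.imwrite('pics/cs2.png',cv2.resize(im[210:360,350:500,::-1],None,fx=4,fy=4,interpolation=cv2.INTER_CUBIC))"
```

```text
t 16.48 pos [502.3 221.3 118.2] F [-0.68 -0.27  0.06] w 49.3
dist 0.6 norm shift [ 0.0022 -0.0011  0.0007] rows 0.02 turn norm [ 0.0009  0.0018 -0.0043]
```

View pics/cs2.png

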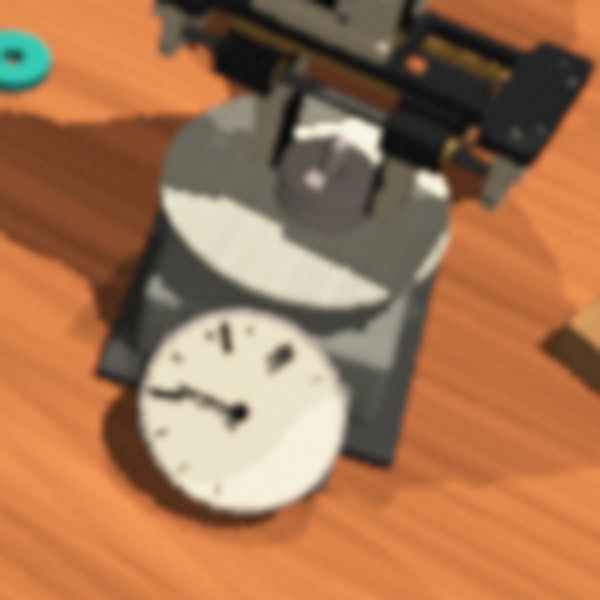

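The pointer sits just past the lower bold mark while the ring is still held. Releasing to read the true weight.

>>> step_arm([
  [0,0,0,0,0,0],
  [0,0,0,0,0,0],
  [0,0,0,0,0,0],
  [0,0,0,0,0,0],
], jaw=64)

```text
t: 16.87
tool_pos: [503.2, 221.9, 119.5]
eef_rot: [0.004, 1.0, 0.002, 0.003]
force: [-0.4, 0.7, 0.4]
gripper_width: 63.2
```

>>> step_arm([
  [0,0,-0.03,0,0,0],
  [0,0,-0.1,0,0,0],
  [0,0,-0.16,0,0,0],
  [0,0,-0.12,0,0,0],
  [0,0,0,0,0,0],
  [0,0,0,0,0,0],
])

```text
t: 17.37
tool_pos: [502.2, 220.8, 228.9]
eef_rot: [0.004, 1.0, 0.001, 0.003]
force: [0.3, -0.3, -1.5]
gripper_width: 64.0
```

```bash
python3 -c "
from h import *
go([441.3,-262.4,210])
im,c=snap('scene','s3.png')
cv2.imwrite('pics/cs3.png',cv2.resize(im[210:360,350:500,::-1],None,fx=4,fy=4,interpolation=cv2.INTER_CUBIC))
snap('wrist','w20.png')"
```

```text
t 17.37 pos [502.2 220.8 228.9] F [ 0.31 -0.31 -1.54] w 64.0
dist 487.4 norm shift [ 0.2274 -1.9348  0.0712] rows 11.69 turn norm [ 0.0008  0.0025 -0.0041]
```

View pics/cs3.png

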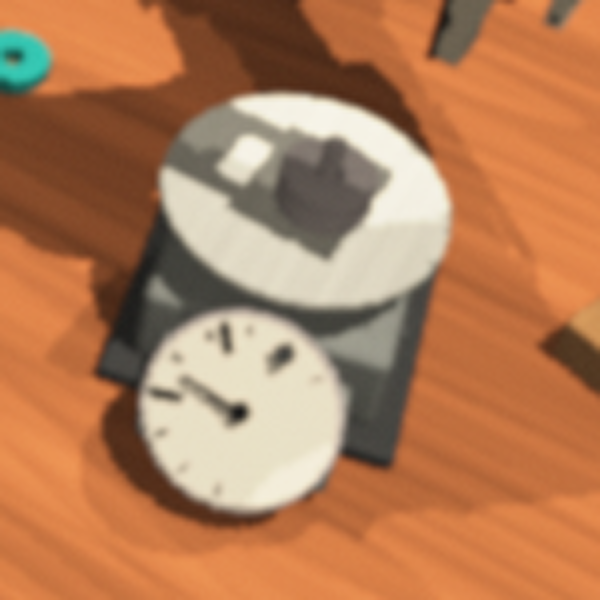

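View pics/w20.png

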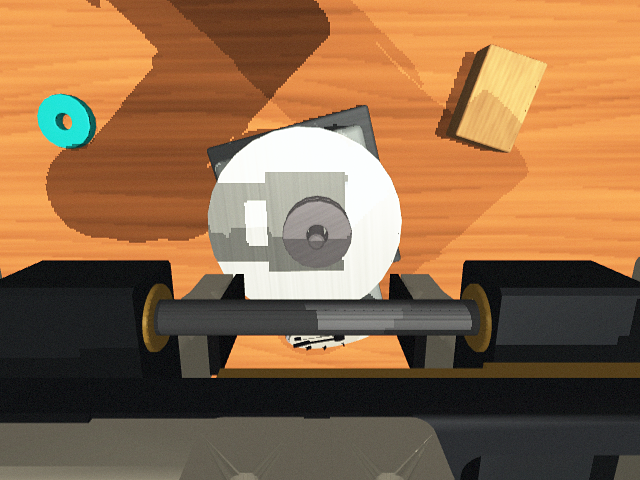

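The pointer lies between the lower bold mark and the 2.0 tick, about 1.8 rad (18 mm), so two rings are enough. I'll let it settle, measure the angle on the dial plane, then hand in.

>>> step_arm([
  [0,0,0,0,0,0],
  [0,0,0,0,0,0],
  [0,0,0,0,0,0],
  [0,0,0,0,0,0],
  [0,0,0,0,0,0],
  [0,0,0,0,0,0],
  [0,0,0,0,0,0],
  [0,0,0,0,0,0],
])

```text
t: 18.13
tool_pos: [500.2, 219.1, 223.1]
eef_rot: [0.004, 1.0, -0.002, -0.001]
force: [-0.5, -0.4, -0.2]
gripper_width: 64.1
```

```bash
python3 -c "
from h import *
im,c=snap('scene','s4.png'); s=bot.get_state(); print(s['tool_pos'].round(1),s['t'])
a=cv2.imread('pics/s3.png').astype(int);print('dial diff s3/s4',np.abs(a[285:340,383:438]-im[285:340,383:438,::-1]).max())
cv2.imwrite('pics/cs4.png',cv2.resize(im[275:350,375:450,::-1],None,fx=8,fy=8,interpolation=cv2.INTER_CUBIC))
im,c=snap('top','t4.png')
T=np.array(c['world_to_cam'])
# affine dial fit: crop coords of centre and ticks 0(0rad),1.5,2.7 bold outer ends -> unit circle, clockwise
C=np.array([238,411]);src=np.array([[0,0],[219-238,491-411],[163-238,394-411],[223-238,335-411]],float)
th=np.array([0,1.5,2.7]); 
# directions only: solve A (2x2) mapping image dirs to angle dirs up to scale
r=np.array([1,.80,.80])*1
dst=np.c_[np.sin(th)*-1,np.cos(th)]*r[:,None]
A=np.linalg.lstsq(src[1:],dst,rcond=None)[0]
for n,p in dict(ptr_s3=(-58,-33),ptr_s1=(-62,23),t05=(183-238,467-411),t1=(162-238,432-411),t2=(177-238,357-411)).items():
  q=np.array(p)@A;print(n,np.arctan2(-q[0],q[1]).round(2))
"
```

```text
[500.2 219.1 223.1] 18.1833
dial diff s3/s4 9
ptr_s3 1.8
ptr_s1 0.88
t05 0.48
t1 0.96
t2 2.04
```

View pics/cs4.png

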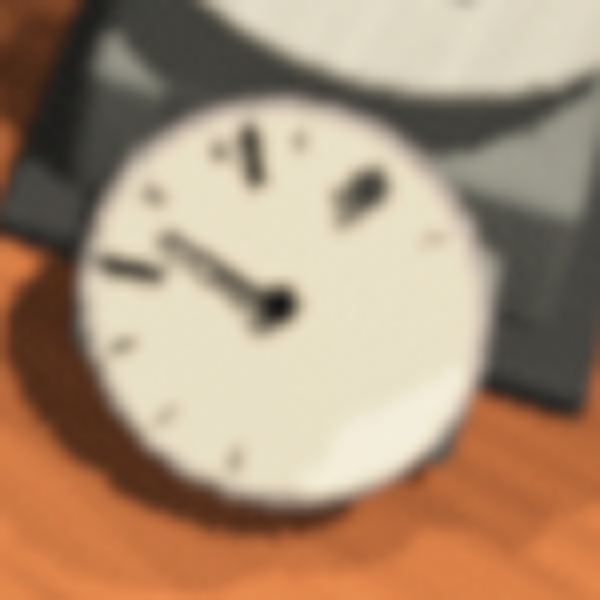

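View pics/t4.png

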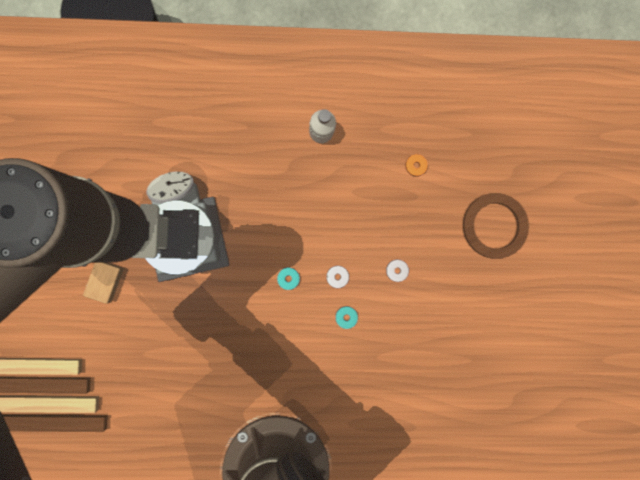

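The pointer rests at 1.80 rad, between the bold marks, and hasn't moved between the last two pictures. Two steel rings are still on the bench at (338,277) and (398,271), and the look-alikes, bottle, frame and box are where they were.

```bash
python3 -c "
from plant import bot
print(bot.job_done())"
```

```text
the job is handed in; nothing more can be done
None
```

The job is handed in with two steel rings on the post and the scale's pointer at rest between the two bold marks. It took about 18 s of the 72 s allowed, and no verdict was reported.

- **Rings placed:** I threaded the ring from (595, −110) first and let it go on its own, then the one from (581, −278). I lowered each one slowly until the tray carried it before opening the fingers.
- **Dial:** After the first ring the pointer read about 0.9 rad (9 mm). It now rests at about 1.8 rad (18 mm), against the marks at 1.5 and 2.7 rad, and it did not move between the last two pictures. The reading comes from fitting the dial's own ticks, which came out within about 0.04 rad of where they should be.
- **Final pictures:** The wrist view shows the stack flat around the post. The two spare rings, the turquoise and orange rings, and the bottle, frame and box are all where they started. The gripper is open, about 60 mm above the post top.
- **Disagreements:** The scene camera put the bench rings about 3–4 mm from where the top camera had them, and the post top further off. I relied on the top and wrist cameras, which agreed to within about 1 mm on the bench rings. The post was 2 mm off at first, and I trimmed its position by looking through the ring's bore. The arm also settled up to 6 mm to one side after small turns, which I corrected before each grasp and placement.

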